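# Clear, blow out and pack a phone-grip kit case

### The job

Get the grey kit case ready for shipping: take whatever cardboard sleeves were left in it out and put them in the orange crate, then blow the emptied case out by pressing the nozzle cap of the duster can all the way down and letting it spring back up. After that lay every black phone grip from the bench flat on the case floor, so that none stands above the rim, and shut the lid fully. Do not spray over grips in the case, never push on the can with brute force, and leave the other things on the bench where they are.

Things in the scene. Friction and masses are not known exactly. Their poses are not given: they have to be found in the camera images.
- case: grey plastic kit case fixed to the bench, 170 x 260 x 50 mm outside (x, y, z), walls and floor 5 mm thick, open on top when the lid is up (inside 160 x 250 x 45 mm). Origin: centre of its underside; z up; its y runs along its long side, its +x side carries the lid hinge (away from the robot, turned by up to 0.2 rad)
- lid (a joint): lid angle in rad: 0 = shut flat on the rim, about 1.8 = standing open, leaning a little away from the robot. The hinge is stiff: the lid stays at any angle; turning it takes about 2 N near its free edge
- lid_hinge (a point): middle of the lid's hinge line, at the top of the case's far (+x) wall. The line runs along the case's y. The lid is a plate 170 mm (from the hinge) x 260 mm x 8 mm; its underside passes through the hinge line and, shut, lies on the rim, top face 58 mm above the bench
- lid_handle (a point): tip of the round black knob on the lid's outer face, 35 mm out from that face, half way along the lid and 140 mm from the hinge line
- can: upright metal duster can of 58 mm diameter in a dark round holder fixed to the bench (76 mm diameter, 12 mm high). Origin: centre of the holder's underside; z up; cannot be moved
- nozzle_top (a point): centre of the flat top of the can's white nozzle cap (cylinder, 30 mm diameter, 26 mm high), 190 mm above the bench when up; a thin spout points towards the case
- nozzle (a joint): how far the nozzle cap is pressed, in m: 0 = up, 0.008 = fully down. Spring: starts to move at 4 N, fully down at 12 N, springs back by itself
- crate: orange slatted crate fixed to the bench, 190 x 190 x 70 mm outside, walls and floor 5 mm, open on top (inside 180 x 180 mm with 10 mm posts in the corners). Origin: centre of its underside; z up
- sleeve1: empty cardboard sleeve lying in the case, a closed block 100 x 42 x 36 mm (x, y, z), 50 g. Origin at its centre. One or two are there; absent ones read None from the start
- sleeve2: empty cardboard sleeve lying in the case, a closed block 100 x 42 x 36 mm (x, y, z), 50 g. Origin at its centre. One or two are there; absent ones read None from the start
- grip1: black plastic phone grip lying on the bench: a square bar 114 mm long (along its x) with ribbed middle part 72 mm long and 28 x 28 mm thick and square end blocks 34 x 34 mm, 22 mm long; all four sides and both ends are alike. About 120 g. Origin at its centre. Three or four are there; absent ones read None from the start
- grip2: black plastic phone grip lying on the bench: a square bar 114 mm long (along its x) with ribbed middle part 72 mm long and 28 x 28 mm thick and square end blocks 34 x 34 mm, 22 mm long; all four sides and both ends are alike. About 120 g. Origin at its centre. Three or four are there; absent ones read None from the start
- grip3: black plastic phone grip lying on the bench: a square bar 114 mm long (along its x) with ribbed middle part 72 mm long and 28 x 28 mm thick and square end blocks 34 x 34 mm, 22 mm long; all four sides and both ends are alike. About 120 g. Origin at its centre. Three or four are there; absent ones read None from the start
- grip4: black plastic phone grip lying on the bench: a square bar 114 mm long (along its x) with ribbed middle part 72 mm long and 28 x 28 mm thick and square end blocks 34 x 34 mm, 22 mm long; all four sides and both ends are alike. About 120 g. Origin at its centre. Three or four are there; absent ones read None from the start
- tape: roll of yellow tape lying flat, 90 mm across, 24 mm high; not part of the job, leave alone. Origin: centre of its underside
- driver: screwdriver lying on the bench; leave alone. Origin: near its middle, at the underside
- glue: small closed bottle, 44 mm across, 100 mm high; leave alone. Origin: centre of its underside
- mug: white mug, 80 mm across, 90 mm high; leave alone. Origin: centre of its underside
- wrench: steel wrench lying on the bench; leave alone. Origin: near its middle, at the underside
- jar: closed jar, 70 mm across, 80 mm high; leave alone. Origin: centre of its underside
Things that resemble listed ones, but are neither listed nor needed, are in the scene too. What is shaped like the grip3 but blue is not meant. Leave any purple look-alike of the sleeve1 alone.

How it is judged:
By the outcome, as a careful person would: the job done as asked, in the order asked, and still so for the second after the job is handed in, with the robot touching nothing.
Of grip1, grip2, grip3, grip4 only 3 to 4 are there at a start; the rules pass over those that are not, and their reading is None.
Of sleeve1, sleeve2 only 1 to 2 are there at a start; the rules pass over those that are not, and their reading is None.
At some moment in a run one of grip1, grip2, grip3, grip4 may be knocked a few centimetres aside while the robot is not near it.
Once in a run the grip may slacken for a moment while it holds something.
It also fails if it takes over 210 s, if anything falls off the work surface, if the arm or the gripper's body presses on something with over 40 N, if the wrist force passes 120 N, or if a joint passes its speed limit or range.

### The arm

A 7-joint arm with a two-finger parallel gripper is mounted at the origin on the work surface. World frame = base frame: x ahead of the robot, y to its left, z up, the work surface at z = 0. Lengths are in mm, angles in rad, forces in N, time in s.
With the tool pointing down it reaches from about 400 to 850 mm from the base axis. Payload 4.4 kg.
Tool frame: the origin (TCP) lies at the very end of the fingers, on their centre line; the grasp point (between the pads) lies 19 mm behind it; z points along the fingers, y is the line along which they close (so a half turn about z gives the same grasp; the last joint's range is limited). The gripper opens to 94 mm and grips with 3 to 60 N. Pads are 16 mm wide; open, the fingers measure 119 mm over their backs; the gripper's body (75 mm by 177 mm) begins 78 mm behind the grasp point.
Start: joints at [1.261, 0.628, 0.038, 1.517, -0.027, 0.996, -0.02], TCP at [156.933, -630.785, 205.478] pointing down, gripper open.
Joint ranges: [-3.06, 3.06], [-0.37, 2.12], [-1.25, 1.32], [0.18, 2.47], [-1.1, 4.24], [0.23, 1.98], [-2.94, 2.94]. Speed limits (rad/s): [2.57, 2.57, 3.14, 3.14, 3.14, 3.14, 3.14].

### API

Orientations are given as a 3x3 rotation matrix whose columns are the frame's x, y, z axes.
In Python, from plant import env gives the robot as it stands.
- The arm moves only by the tool carry_out, never from a script. Its argument "increments" is a list of rows, each an object with "offset": the shift along the tool's x, y, z in units of 100 mm (1.0 is 100 mm), a list of three; "dr": the turn, a rotation vector about the tool's x, y, z in units of 45 degrees (1.0 is 45 degrees), a list of three; "fingers": the opening, from -1 (shut) to 1 (fully open). A call has 1 to 8 rows; each row is the pose to reach, as a shift and turn from the pose commanded when the call began, along the tool's axes at that moment; what a row does not reach only later rows make up. A row lasts 1/8 s, in which the tool goes at most 62.5 mm and 10.7 degrees, less where a joint would pass 70% of its speed; a pose out of reach is approached as far as the arm can. A call with a number of a shift or a turn outside -1 to 1 is refused whole. A call with a gripper value outside its range is refused whole. The fingers move at their own pace and stop on an object; "newtons" is the grip in N (left out, the last holds). Time passes only in rows, so rows that repeat a pose let the fingers close. It gives the time, the measured TCP pose, the force, the opening and the grip force at its end, in the units of the state.
- env.sense(): the state, without advancing time (a new reading comes with each control period).
- env.camera(name): name is "side" or "top" or "wrist"; returns (picture, depth): 400x640x3 uint8, red, green, blue; 400x640 float32, mm along the optical axis (not along the pixel's ray), 0 where there is no reading.
- env.camera_info(name): a dict with "fovy" (degrees; the focal length in pixels is half the picture's height over the tangent of half this angle, whatever the lens; pixels are square), "cx", "cy" (the principal point, pixels), "rvec" (rotation vector, rad) and "tvec" (3), from world to camera coordinates, as OpenCV has them. Camera axes: x right, y down, z forward; pixel columns grow to the right and rows downward; lengths in mm; the calibration is good to about 2 mm. A picture is of the moment at which its call begins: read the wrist's pose just before it. camera_info takes no time and is no camera call; for the wrist camera it gives the pose at the moment of the call.
- env.hand_in(): hands the job in; it is judged then, once.
The state is a dict: "time": time; "joint_positions": joint angles; "qd": joint speeds; "joint_efforts": joint torques, N m; "tool_pos": TCP position; "tool_rot": TCP orientation; "ft_force": force on the tool from outside, world axes, zero at the start; "moment": the same for the moment, N m; "width": finger opening in mm; "finger_force": force on a finger pad.
Only numpy, scipy, OpenCV 4.12 (cv2) and the standard library are available. Lean on these libraries where they do the work, as an engineer would, in place of code of your own. Each camera call takes 0.05 s, during which the arm holds its last target. There are 200 camera calls.

## Working session

There is one attempt and no reset: what is moved stays moved. The work goes in short steps, Python scripts to look and compute and a tool call to move; the robot and the scene stay as the last step left them, time stands still between calls to the robot, and variables do not carry over. Pictures are saved under pics/ and viewed, at most 14 in all, crops included, and the job is handed in when it is done.

Besides the shell and the picture viewer there is one more tool, called after "Emit:" as name([rows], argument=value, ...), one row to a line, values as JSON. carry_out: Moves the arm, as the interface text tells. Its arguments: {"type":"object","properties":{"increments":{"type":"array","items":{"type":"object","properties":{"offset":{"type":"array","items":{"type":"number"}},"dr":{"type":"array","items":{"type":"number"}},"fingers":{"type":"number"}}}},"newtons":{"type":"number"}},"required":["increments"]}

```bash
ls; mkdir -p pics
cat > h.py <<'E'
import numpy as np, cv2
from plant import env
def snap(cam,name=None):
    info=env.camera_info(cam); im,d=env.camera(cam)
    np.savez('last_%s.npz'%cam,im=im,d=d,**{k:np.array(v) for k,v in info.items()})
    if name: cv2.imwrite('pics/'+name,im[:,:,::-1])
    return im,d,info
def load(cam):
    z=np.load('last_%s.npz'%cam); return z['im'],z['d'],{k:z[k] for k in ('fovy','cx','cy','rvec','tvec')}
def cloud(d,info):
    f=200/np.tan(np.radians(float(info['fovy']))/2)
    v,u=np.mgrid[0:400,0:640]
    p=np.stack([(u-info['cx'])*d/f,(v-info['cy'])*d/f,d],-1)
    R=cv2.Rodrigues(np.array(info['rvec'],float))[0]
    w=(p-np.array(info['tvec']).ravel())@R
    w[d<=0]=np.nan
    return w
E
python3 - <<'E'
from h import *
s=env.sense(); print(s['time'],s['tool_pos'],np.round(s['tool_rot'],3),s['width'])
for c in('top','side','wrist'):
    im,d,i=snap(c,c+'0.png'); print(c,i)
E
```

```text
pics
0.0 [ 156.80992517 -630.12519201  204.57707553] [[ 0.97   0.241 -0.   ]
 [ 0.241 -0.97   0.002]
 [-0.    -0.002 -1.   ]] 94.02419021292395
top {'fovy': 54.009713523228356, 'cx': 324.2796470796121, 'cy': 198.17424474099155, 'rvec': array([ 2.16332201, -2.14174067,  0.1520291 ]), 'tvec': array([  64.11095215,  496.60133789, 1222.25362296])}
side {'fovy': 47.485365319384115, 'cx': 317.2561262264949, 'cy': 205.3805539340346, 'rvec': array([ 0.7842813 , -2.60814164,  1.08878481]), 'tvec': array([ 426.58322603,  253.51825264, 1301.15239804])}
wrist {'fovy': 63.24847651989945, 'cx': 321.31662811614666, 'cy': 200.6827107880198, 'rvec': array([-2.31443181,  1.80939166,  0.22861606]), 'tvec': array([-649.78305364,  -24.69623172,  391.02294631])}
```

View pics/top0.png

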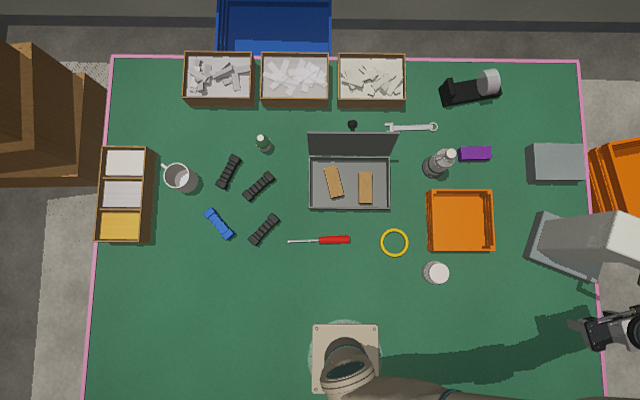

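View pics/side0.png

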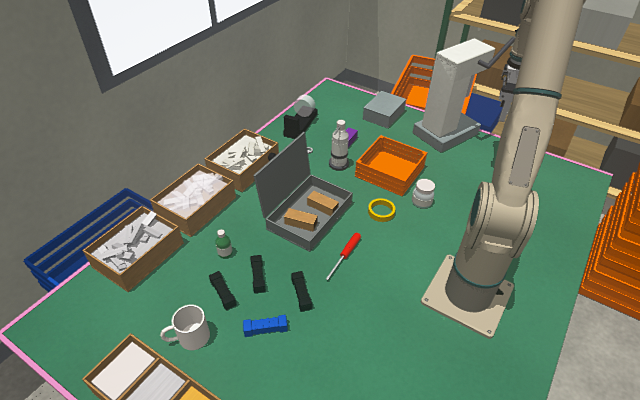

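Top view: sleeves in the case at (333,182) and (366,188), and black grips at (229,171), (259,186) and (264,229). The look-alikes are blue at (219,224) and purple at (475,153). The can cap is at (450,155) and the crate at (460,220). Next I'll measure these from depth.

```bash
cat >> h.py <<'E'
def rect(w,mask,zr):
    m=mask&(w[...,2]>zr[0])&(w[...,2]<zr[1])
    p=w[m]; (c,s,a)=cv2.minAreaRect(p[:,:2].astype(np.float32))
    b=cv2.boxPoints((c,s,a)); e=[b[1]-b[0],b[2]-b[1]]; l=max(e,key=np.linalg.norm)
    ang=np.degrees(np.arctan2(l[1],l[0]))
    if ang>90:ang-=180
    if ang<=-90:ang+=180
    return dict(n=len(p),c=np.round(c,1),s=np.round(sorted(s)[::-1],1),ang=round(float(ang),1),z=np.round(np.percentile(p[:,2],[5,50,95]),1))
def box(u0,u1,v0,v1):
    m=np.zeros((400,640),bool); m[v0:v1,u0:u1]=1; return m
E
python3 - <<'E'
from h import *
im,d,i=load('top'); w=cloud(d,i); I=im.astype(int)
dark=I.max(-1)<75
print('bench',np.nanmedian(w[280:300,200:300,2]))
for n,b in dict(gA=(210,242,148,192),gB=(240,278,168,203),gC=(243,284,208,248)).items(): print(n,rect(w,box(*b)&dark,(12,60)))
card=(I[...,0]>130)&(I[...,2]<120)&(I[...,0]-I[...,2]>50)
print('s1',rect(w,box(318,348,160,205)&card,(20,60)));print('s2',rect(w,box(352,380,165,208)&card,(20,60)))
print('caserim',rect(w,box(295,400,150,220),(44,56)))
print('lid',rect(w,box(295,405,125,160),(70,300)))
print('crate',rect(w,box(415,505,180,260),(60,80)))
print('cap',rect(w,box(420,465,140,185),(182,200)))
print('can',rect(w,box(415,470,135,190),(60,250)))
print('knob',w[124,352], w[120:130:2,352])
b=box(0,640,0,400)&dark&(w[...,2]>12)&(w[...,2]<60)
n,l,st,ce=cv2.connectedComponentsWithStats(b.astype(np.uint8))
for k in range(1,n):
    if st[k,4]>60: print(st[k],w[l==k].mean(0).round())
E
```

```text
bench -0.29923495890092355
gA {'n': 329, 'c': array([580.4, 382.5]), 's': array([114.1,  34.1]), 'ang': -25.7, 'z': array([17. , 31. , 36.4])}
gB {'n': 278, 'c': array([535.2, 282.4]), 's': array([112.3,  34.5]), 'ang': -46.8, 'z': array([17.8, 30.9, 35.9])}
gC {'n': 242, 'c': array([395.5, 261. ]), 's': array([112.9,  34.5]), 'ang': -41.0, 'z': array([21.6, 31. , 36. ])}
s1 {'n': 388, 'c': array([550.8,  41. ]), 's': array([99.5, 41. ]), 'ang': 14.0, 'z': array([36.3, 40.2, 44.1])}
s2 {'n': 400, 'c': array([533.3, -60.8]), 's': array([98.9, 39.5]), 'ang': -0.4, 'z': array([35.9, 40.1, 44.1])}
caserim {'n': 497, 'c': array([548.5,  -9.7]), 's': array([260.2, 173.6]), 'ang': 89.9, 'z': array([44.5, 48.6, 54. ])}
lid {'n': 1994, 'c': array([660.3,  -8.7]), 's': array([259.4,  53.9]), 'ang': -89.9, 'z': array([ 80.6, 162. , 218.1])}
crate {'n': 577, 'c': array([ 428.8, -360. ]), 's': array([193.1, 187.2]), 'ang': -89.6, 'z': array([62.1, 68.1, 72.4])}
cap {'n': 85, 'c': array([ 608.1, -290.7]), 's': array([28.1, 27.5]), 'ang': -22.7, 'z': array([184.7, 188.1, 191.9])}
can {'n': 482, 'c': array([ 601.7, -284.2]), 's': array([67. , 60.5]), 'ang': -48.1, 'z': array([ 66.4, 141.3, 189.4])}
knob [689.08753096  -7.63421659 194.21950398] [[700.46339211  -7.52273282 195.69831691]
 [693.34987124  -7.26583325 199.13083811]
 [689.08753096  -7.63421659 194.21950398]
 [683.36106824  -7.68107324 193.59866177]
 [678.1951451   -7.85668458 191.25972024]]
[251  59   5  44 102] [889. 310.  38.]
[439  79  63  27 752] [ 856. -398.   29.]
[526 144  57  39 379] [ 597. -628.   33.]
[142 149  13  94 521] [494. 630.  37.]
[458 148  32  13  73] [ 638. -405.   21.]
[215 154  27  36 329] [581. 381.  30.]
[310 157  79  50 283] [607. -19.  30.]
[242 171  33  31 278] [535. 280.  30.]
[309 208  81   3  86] [462. -14.  32.]
[248 213  32  33 237] [391. 262.  30.]
[524 212  68  71 349] [ 344. -625.   28.]
[325 338  39  18 112] [54. 12. 39.]
```

Run:
```python
from h import *
im=load('top')[0]; a=im[110:260,200:510]; cv2.imwrite('pics/c1.png',cv2.resize(a,(775,375),interpolation=cv2.INTER_CUBIC)[:,:,::-1])
```

```text
(no output)
```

View pics/c1.png

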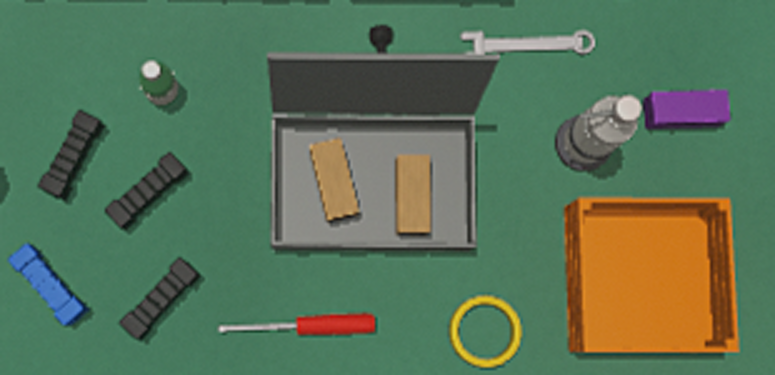

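Three black grips and two cardboard sleeves fit the sizes given. The blue bar and purple block are decoys. I'll write a small planner that turns world waypoints into move numbers.

```bash
cat > p.py <<'E'
import sys,json
from h import *
from scipy.spatial.transform import Rotation as Ro
def Rd(psi): c,s=np.cos(np.radians(psi)),np.sin(np.radians(psi)); return np.array([[c,s,0],[s,-c,0],[0,0,-1.]])
def plan(wps):
    s=env.sense(); p=np.array(s['tool_pos']); R=np.array(s['tool_rot'])
    print('now',round(s['time'],2),p.round(1),'psi',round(float(np.degrees(np.arctan2(R[1,0],R[0,0]))),1),'w',round(s['width'],1),'F',np.round(s['ft_force'],1),'ff',round(float(s['finger_force']),1))
    for x,y,z,psi in wps:
        T=np.array([x,y,z],float); Rt=Rd(psi)
        for _ in range(12):
            o=R.T@(T-p); rv=Ro.from_matrix(R.T@Rt).as_rotvec(degrees=True)
            k=max(1,np.abs(o).max()/100.5,np.abs(rv).max()/45.5)
            o=np.round(o/k/100,2); rv=np.round(rv/k/45,2)
            n=int(max(np.ceil(np.linalg.norm(o)*100/62.5),np.ceil(np.linalg.norm(rv)*45/10.7)))
            print('off',o.tolist(),'dr',rv.tolist(),'rows',n)
            p=p+R@o*100; R=R@Ro.from_rotvec(rv*45,degrees=True).as_matrix()
            if k<=1: break
        print('  ->',p.round(1))
if __name__=='__main__': plan(json.loads(sys.argv[1]))
E
python3 p.py '[[533.3,-60.8,200,-0.4],[533.3,-60.8,60,-0.4],[533.3,-60.8,11,-0.4]]'
```

```text
now 0.15 [ 156.8 -630.3  204.8] psi 14.0 w 93.9 F [-1.  -0.1  0.2] ff 0.0
off [1.01, -0.92, 0.01] dr [-0.0, 0.0, 0.06] rows 3
off [0.99, -1.0, 0.01] dr [-0.0, 0.0, 0.07] rows 3
off [0.89, -1.0, 0.01] dr [-0.0, 0.0, 0.06] rows 3
off [0.81, -1.0, 0.01] dr [-0.0, 0.0, 0.06] rows 3
off [0.73, -1.0, 0.01] dr [-0.0, 0.0, 0.06] rows 2
off [0.1, -0.16, 0.0] dr [-0.0, 0.0, 0.01] rows 1
  -> [533.5 -61.1 200.4]
off [-0.0, -0.0, 1.0] dr [-0.0, 0.0, -0.0] rows 2
off [-0.0, -0.0, 0.4] dr [-0.0, 0.0, -0.0] rows 1
  -> [533.4 -60.9  60.4]
off [-0.0, -0.0, 0.49] dr [-0.0, 0.0, -0.0] rows 1
  -> [533.4 -60.8  11.4]
```

```bash
sed -i 's/100.5/100.01/;s/45.5/45.01/' p.py; python3 p.py '[[180,-450,200,9],[370,-250,200,4],[533.3,-60.8,150,-0.4],[533.3,-60.8,60,-0.4]]'
python3 - <<'E'
from h import *
im,d,i=load('top'); w=cloud(d,i); 
m=box(515,640,195,300)&(w[...,2]>60); p=w[m]; print(np.percentile(p,[1,10,50,90,99],axis=0).round())
E
```

```text
now 0.15 [ 156.8 -630.3  204.8] psi 14.0 w 93.9 F [-1.  -0.1  0.2] ff 0.0
off [0.39, -1.0, 0.03] dr [-0.0, 0.0, 0.07] rows 2
off [0.23, -0.71, 0.02] dr [-0.0, 0.0, 0.04] rows 2
  -> [ 179.8 -449.8  200. ]
off [1.0, -0.76, 0.0] dr [-0.0, 0.0, 0.05] rows 3
off [1.0, -0.83, 0.0] dr [-0.0, 0.0, 0.05] rows 3
off [0.15, -0.14, 0.0] dr [-0.0, 0.0, 0.01] rows 1
  -> [ 370.  -249.7  200.2]
off [1.0, -1.0, 0.29] dr [-0.0, 0.0, 0.06] rows 3
off [0.73, -0.8, 0.21] dr [-0.0, 0.0, 0.04] rows 2
  -> [533.7 -61.1 150.4]
off [-0.0, -0.0, 0.9] dr [-0.0, 0.0, -0.0] rows 2
  -> [533.7 -60.9  60.4]
[[ 300. -683.   66.]
 [ 318. -659.  118.]
 [ 366. -616.  290.]
 [ 415. -595.  359.]
 [ 429. -590.  362.]]
```

Emit:
carry_out([
  {"offset": [0.39,-1.0,0.03],"dr": [0,0,0.07],"fingers": 0.36},
  {"offset": [0.39,-1.0,0.03],"dr": [0,0,0.07],"fingers": 0.36},
  {"offset": [0.39,-1.0,0.03],"dr": [0,0,0.07],"fingers": 0.36},
])

```text
time: 0.52
tool_pos: [171.4, -520.6, 202.3]
tool_rot: [[0.982, 0.191, -0.0], [0.191, -0.982, 0.003], [0.001, -0.003, -1.0]]
ft_force: [-0.5, -0.6, -0.5]
width: 67.6
finger_force: 0.0
```

Emit:
carry_out([
  {"offset": [0.23,-0.71,0.02],"dr": [0,0,0.04],"fingers": 0.36},
  {"offset": [0.23,-0.71,0.02],"dr": [0,0,0.04],"fingers": 0.36},
])

```text
time: 0.78
tool_pos: [180.0, -447.4, 200.2]
tool_rot: [[0.987, 0.158, -0.001], [0.158, -0.987, 0.003], [-0.0, -0.003, -1.0]]
ft_force: [0.9, -1.6, 0.2]
width: 63.5
finger_force: 0.0
```

Emit:
carry_out([
  {"offset": [1.0,-0.76,0],"dr": [0,0,0.05],"fingers": 0.36},
  {"offset": [1.0,-0.76,0],"dr": [0,0,0.05],"fingers": 0.36},
  {"offset": [1.0,-0.76,0],"dr": [0,0,0.05],"fingers": 0.36},
])

```text
time: 1.15
tool_pos: [271.0, -357.6, 200.7]
tool_rot: [[0.992, 0.127, 0.002], [0.127, -0.992, 0.0], [0.002, 0.0, -1.0]]
ft_force: [0.0, -0.4, -0.9]
width: 63.9
finger_force: 0.0
```

Emit:
carry_out([
  {"offset": [1.0,-0.83,0],"dr": [0,0,0.05],"fingers": 0.36},
  {"offset": [1.0,-0.83,0],"dr": [0,0,0.05],"fingers": 0.36},
  {"offset": [1.0,-0.83,0],"dr": [0,0,0.05],"fingers": 0.36},
])

```text
time: 1.52
tool_pos: [359.9, -264.0, 200.6]
tool_rot: [[0.996, 0.085, 0.002], [0.085, -0.996, -0.0], [0.002, 0.0, -1.0]]
ft_force: [-0.6, -0.5, -0.2]
width: 63.7
finger_force: 0.0
```

```bash
python3 p.py '[[533.3,-60.8,150,-0.4],[533.3,-60.8,60,-0.4],[533.3,-60.8,11,-0.4]]';python3 -c "
from h import *
print(np.round(env.sense()['joint_positions'],2))"
```

```text
now 1.52 [ 359.9 -264.   200.6] psi 4.9 w 63.7 F [-0.6 -0.5 -0.2] ff 0.0
off [1.0, -0.99, 0.27] dr [0.0, -0.0, 0.06] rows 3
off [0.86, -0.93, 0.24] dr [0.0, -0.0, 0.06] rows 3
  -> [533.6 -60.6 150. ]
off [-0.0, 0.0, 0.9] dr [0.0, -0.0, -0.0] rows 2
  -> [533.8 -60.6  60. ]
off [-0.01, 0.0, 0.49] dr [0.0, -0.0, -0.0] rows 1
  -> [532.9 -60.6  11. ]
[ 0.55  0.35  0.03  2.07 -0.02  0.72 -0.89]
```

Emit:
carry_out([
  {"offset": [1.0,-0.99,0.27],"dr": [0,0,0.06],"fingers": 0.36},
  {"offset": [1.0,-0.99,0.27],"dr": [0,0,0.06],"fingers": 0.36},
  {"offset": [1.0,-0.99,0.27],"dr": [0,0,0.06],"fingers": 0.36},
])

```text
time: 1.9
tool_pos: [450.5, -158.0, 172.9]
tool_rot: [[0.999, 0.035, 0.001], [0.035, -0.999, 0.0], [0.001, -0.0, -1.0]]
ft_force: [-0.8, 0.2, 0.0]
width: 63.6
finger_force: 0.0
```

Emit:
carry_out([
  {"offset": [0.86,-0.93,0.24],"dr": [0,0,0.06],"fingers": 0.36},
  {"offset": [0.86,-0.93,0.24],"dr": [0,0,0.06],"fingers": 0.36},
  {"offset": [0.86,-0.93,0.24],"dr": [0,0,0.06],"fingers": 0.36},
  {"offset": [0.86,-0.93,0.24],"dr": [0,0,0.06],"fingers": 0.36},
])

```text
time: 2.4
tool_pos: [530.8, -65.8, 149.3]
tool_rot: [[1.0, -0.018, -0.001], [-0.018, -1.0, -0.002], [-0.001, 0.002, -1.0]]
ft_force: [0.2, -1.1, 0.0]
width: 63.8
finger_force: 0.0
```

```bash
python3 p.py '[[533.3,-60.8,60,-0.4],[533.3,-60.8,11,-0.4]]'; python3 -c "
from h import *
snap('wrist','w1.png')"
```

```text
now 2.4 [530.8 -65.8 149.3] psi -1.0 w 63.8 F [ 0.2 -1.1  0. ] ff 0.0
off [0.03, -0.05, 0.89] dr [0.0, 0.0, -0.01] rows 2
  -> [533.8 -61.   60.2]
off [-0.0, -0.0, 0.49] dr [0.0, 0.0, -0.0] rows 1
  -> [533.7 -61.1  11.2]
```

View pics/w1.png

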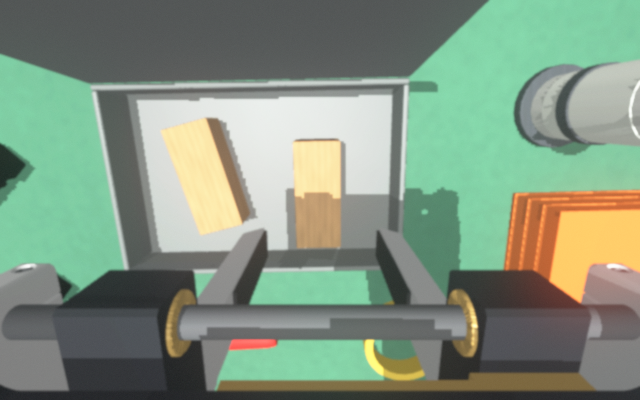

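The wrist view shows sleeve 2 at (317,193), centred between the fingers, and sleeve 1 at (205,175). Going down on sleeve 2.

Emit:
carry_out([
  {"offset": [0.03,-0.04,0.89],"dr": [0,0,0],"fingers": 0.36},
  {"offset": [0.03,-0.04,0.89],"dr": [0,0,0],"fingers": 0.36},
  {"offset": [0.03,-0.04,0.89],"dr": [0,0,0],"fingers": 0.36},
])

```text
time: 2.82
tool_pos: [532.0, -61.7, 59.4]
tool_rot: [[1.0, -0.019, -0.004], [-0.019, -1.0, -0.001], [-0.004, 0.001, -1.0]]
ft_force: [-0.5, 0.1, 0.9]
width: 63.5
finger_force: 0.0
```

```bash
python3 p.py '[[533.3,-60.8,11,-0.4]]'
python3 - <<'E'
from h import *
im,d,i=load('wrist'); w=cloud(d,i); I=im.astype(int)
card=(I[...,0]>120)&(I[...,0]-I[...,2]>35)
print(rect(w,box(285,345,130,250)&card,(37,48)),rect(w,box(150,260,110,250)&card,(37,48)))
print('rim',rect(w,box(80,420,70,240)&(I.max(-1)-I.min(-1)<25),(44,60)))
E
```

```text
now 2.83 [532.  -61.7  59.4] psi -1.1 w 63.5 F [-0.5  0.1  0.9] ff 0.0
off [0.02, -0.01, 0.48] dr [0.0, 0.01, -0.02] rows 1
  -> [533.8 -60.7  11.3]
{'n': 4920, 'c': array([534.1, -62.7]), 's': array([100.4,  41.8]), 'ang': -0.2, 'z': array([39.8, 40.9, 42.1])} {'n': 5234, 'c': array([552.3,  39.6]), 's': array([100.1,  42.9]), 'ang': 13.9, 'z': array([39.6, 40.9, 42.1])}
rim {'n': 5025, 'c': array([566.7, -10. ]), 's': array([259.3, 137. ]), 'ang': -89.9, 'z': array([45.4, 49.6, 57.6])}
```

Wrist depth confirms the top-camera positions, to within about 2 mm. Descend, grip, lift.

Emit:
carry_out([
  {"offset": [0.02,0,0.3],"dr": [0,0,0],"fingers": 0.36},
  {"offset": [0.02,0,0.48],"dr": [0,0,0],"fingers": 0.36},
  {"offset": [0.02,0,0.48],"dr": [0,0,0],"fingers": 0.36},
  {"offset": [0.02,0,0.48],"dr": [0,0,0],"fingers": -0.4},
  {"offset": [0.02,0,0.48],"dr": [0,0,0],"fingers": -0.4},
  {"offset": [0.02,0,0.48],"dr": [0,0,0],"fingers": -0.4},
  {"offset": [0.02,0,0.48],"dr": [0,0,0],"fingers": -0.4},
], newtons=15)

```text
time: 3.7
tool_pos: [536.8, -59.3, 13.3]
tool_rot: [[1.0, -0.015, 0.001], [-0.015, -1.0, -0.0], [0.001, 0.0, -1.0]]
ft_force: [-0.6, -1.0, 6.4]
width: 42.0
finger_force: 15.0
```

Emit:
carry_out([
  {"offset": [0,0,-0.5],"dr": [0,0,0],"fingers": -0.4},
  {"offset": [0,0,-1.0],"dr": [0,0,0],"fingers": -0.4},
  {"offset": [0,0,-1.0],"dr": [0,0,0],"fingers": -0.4},
])

```text
time: 4.08
tool_pos: [539.1, -59.3, 116.0]
tool_rot: [[1.0, -0.015, 0.008], [-0.015, -1.0, -0.0], [0.008, 0.0, -1.0]]
ft_force: [0.1, 0.0, -0.8]
width: 41.7
finger_force: 15.0
```

```bash
python3 p.py '[[429,-396,120,0],[429,-396,14,0]]'
```

```text
now 4.08 [539.1 -59.3 116. ] psi -0.9 w 41.7 F [ 0.1  0.  -0.8] ff 15.0
off [-0.31, 1.0, -0.01] dr [0.0, -0.0, -0.01] rows 2
off [-0.32, 1.0, -0.02] dr [0.0, -0.0, -0.0] rows 2
off [-0.32, 1.0, -0.01] dr [0.0, -0.01, -0.01] rows 2
off [-0.12, 0.38, -0.01] dr [0.0, 0.0, 0.0] rows 1
  -> [ 429.1 -396.3  120.4]
off [-0.0, -0.0, 1.0] dr [0.0, 0.0, 0.0] rows 2
off [-0.0, -0.0, 0.06] dr [0.0, 0.0, 0.0] rows 1
  -> [ 429.  -396.4   14.4]
```

Emit:
carry_out([
  {"offset": [-0.31,1.0,-0.05],"dr": [0,0,0],"fingers": -0.4},
  {"offset": [-0.31,1.0,-0.05],"dr": [0,0,0],"fingers": -0.4},
  {"offset": [-0.31,1.0,-0.05],"dr": [0,0,0],"fingers": -0.4},
])

```text
time: 4.45
tool_pos: [501.3, -162.7, 116.5]
tool_rot: [[1.0, -0.022, -0.003], [-0.022, -1.0, -0.001], [-0.003, 0.002, -1.0]]
ft_force: [1.2, 0.5, -0.0]
width: 42.1
finger_force: 15.0
```

Emit:
carry_out([
  {"offset": [-0.32,1.0,0],"dr": [0,0,0],"fingers": -0.4},
  {"offset": [-0.32,1.0,0],"dr": [0,0,0],"fingers": -0.4},
  {"offset": [-0.32,1.0,0],"dr": [0,0,0],"fingers": -0.4},
])

```text
time: 4.82
tool_pos: [468.4, -260.8, 116.5]
tool_rot: [[1.0, -0.021, -0.002], [-0.021, -1.0, -0.001], [-0.002, 0.001, -1.0]]
ft_force: [1.0, 1.4, -1.1]
width: 41.8
finger_force: 15.0
```

Emit:
carry_out([
  {"offset": [-0.32,1.0,0],"dr": [0,0,0],"fingers": -0.4},
  {"offset": [-0.32,1.0,0],"dr": [0,0,0],"fingers": -0.4},
  {"offset": [-0.4,1.0,0],"dr": [0,0,0],"fingers": -0.4},
  {"offset": [-0.4,1.0,0],"dr": [0,0,0],"fingers": -0.4},
])

```text
time: 5.32
tool_pos: [428.9, -354.9, 116.7]
tool_rot: [[1.0, -0.014, -0.001], [-0.014, -1.0, 0.003], [-0.001, -0.003, -1.0]]
ft_force: [-0.4, 0.6, -0.1]
width: 42.2
finger_force: 15.0
```

```bash
python3 p.py '[[429,-396,80,0],[429,-396,14,0]]'
```

```text
now 5.33 [ 428.9 -354.9  116.7] psi -0.8 w 42.2 F [-0.4  0.6 -0.1] ff 15.0
off [0.01, 0.41, 0.37] dr [-0.0, 0.0, -0.02] rows 1
  -> [ 429.3 -395.8   79.6]
off [-0.0, 0.0, 0.66] dr [-0.0, 0.0, 0.0] rows 2
  -> [ 429.2 -395.6   13.6]
```

Emit:
carry_out([
  {"offset": [0.01,0.41,0],"dr": [0,0,-0.02],"fingers": -0.4},
  {"offset": [0.01,0.41,0.37],"dr": [0,0,-0.02],"fingers": -0.4},
  {"offset": [0.01,0.41,0.8],"dr": [0,0,-0.02],"fingers": -0.4},
  {"offset": [0.01,0.41,0.98],"dr": [0,0,-0.02],"fingers": -0.4},
  {"offset": [0.01,0.41,1.0],"dr": [0,0,-0.02],"fingers": -0.4},
  {"offset": [0.01,0.41,1.0],"dr": [0,0,-0.02],"fingers": -0.4},
])

```text
time: 6.08
tool_pos: [430.2, -398.6, 18.5]
tool_rot: [[1.0, 0.001, 0.002], [0.001, -1.0, -0.001], [0.002, 0.001, -1.0]]
ft_force: [0.3, 0.2, 0.2]
width: 41.9
finger_force: 15.0
```

Emit:
carry_out([
  {"offset": [0,0,0.02],"dr": [0,0,0],"fingers": 0.25},
  {"offset": [0,0,0.02],"dr": [0,0,0],"fingers": 0.25},
  {"offset": [0,0,-0.3],"dr": [0,0,0],"fingers": 0.25},
  {"offset": [0,0,-0.9],"dr": [0,0,0],"fingers": 0.36},
  {"offset": [0,0,-1.0],"dr": [0,0,0],"fingers": 0.36},
])

```text
time: 6.7
tool_pos: [431.2, -400.7, 121.9]
tool_rot: [[1.0, -0.0, 0.006], [-0.0, -1.0, -0.005], [0.006, 0.005, -1.0]]
ft_force: [0.6, 0.5, -0.1]
width: 64.1
finger_force: 0.0
```

```bash
python3 p.py '[[551.5,40,140,13.9],[551.5,40,60,13.9],[551.5,40,12,13.9]]'
```

```text
now 6.7 [ 431.2 -400.7  121.9] psi -0.0 w 64.1 F [ 0.6  0.5 -0.1] ff 0.0
off [0.27, -1.0, -0.04] dr [0.0, -0.0, -0.07] rows 2
off [0.33, -1.0, -0.05] dr [0.0, -0.0, -0.07] rows 2
off [0.4, -1.0, -0.05] dr [0.0, -0.0, -0.07] rows 2
off [0.46, -1.0, -0.04] dr [0.01, -0.01, -0.08] rows 2
off [0.15, -0.26, -0.02] dr [-0.0, 0.0, -0.02] rows 1
  -> [552.1  39.8 140.4]
off [-0.0, -0.0, 0.8] dr [-0.0, 0.0, 0.0] rows 2
  -> [551.8  39.8  60.4]
off [-0.0, -0.0, 0.48] dr [-0.0, 0.0, 0.0] rows 1
  -> [551.7  39.9  12.4]
```

Emit:
carry_out([
  {"offset": [0.27,-1.0,-0.04],"dr": [0,0,-0.07],"fingers": 0.36},
  {"offset": [0.27,-1.0,-0.04],"dr": [0,0,-0.07],"fingers": 0.36},
])

```text
time: 6.95
tool_pos: [456.3, -296.1, 121.6]
tool_rot: [[0.998, 0.056, 0.0], [0.056, -0.998, 0.001], [0.001, -0.001, -1.0]]
ft_force: [-0.0, 0.3, -0.4]
width: 63.8
finger_force: 0.0
```

Emit:
carry_out([
  {"offset": [0.33,-1.0,-0.05],"dr": [0,0,-0.07],"fingers": 0.36},
  {"offset": [0.33,-1.0,-0.05],"dr": [0,0,-0.07],"fingers": 0.36},
])

```text
time: 7.2
tool_pos: [483.6, -193.8, 126.3]
tool_rot: [[0.994, 0.112, -0.0], [0.112, -0.994, 0.001], [-0.0, -0.001, -1.0]]
ft_force: [0.2, 0.0, 0.9]
width: 64.3
finger_force: 0.0
```

Emit:
carry_out([
  {"offset": [0.4,-1.0,-0.05],"dr": [0,0,-0.07],"fingers": 0.36},
  {"offset": [0.4,-1.0,-0.05],"dr": [0,0,-0.07],"fingers": 0.36},
])

```text
time: 7.45
tool_pos: [512.4, -90.2, 131.3]
tool_rot: [[0.986, 0.167, -0.0], [0.167, -0.986, 0.001], [0.0, -0.001, -1.0]]
ft_force: [0.5, -0.1, -0.1]
width: 63.7
finger_force: 0.0
```

Emit:
carry_out([
  {"offset": [0.46,-1.0,-0.04],"dr": [0,0,-0.08],"fingers": 0.36},
  {"offset": [0.46,-1.0,-0.04],"dr": [0,0,-0.08],"fingers": 0.36},
  {"offset": [0.46,-1.0,-0.04],"dr": [0,0,-0.08],"fingers": 0.36},
])

```text
time: 7.82
tool_pos: [541.7, 18.5, 135.3]
tool_rot: [[0.972, 0.234, 0.001], [0.234, -0.972, 0.003], [0.001, -0.002, -1.0]]
ft_force: [0.3, -1.1, 0.1]
width: 64.2
finger_force: 0.0
```

```bash
python3 p.py '[[551.5,40,60,13.9],[551.5,40,12,13.9]]'
```

```text
now 7.83 [541.7  18.5 135.3] psi 13.5 w 64.2 F [ 0.3 -1.1  0.1] ff 0.0
off [0.15, -0.18, 0.75] dr [-0.0, -0.0, -0.01] rows 2
  -> [552.1  39.7  60.3]
off [-0.01, -0.0, 0.48] dr [-0.0, -0.0, 0.0] rows 1
  -> [551.1  39.5  12.3]
```

Emit:
carry_out([
  {"offset": [0.15,-0.18,0.3],"dr": [0,0,-0.01],"fingers": 0.36},
  {"offset": [0.15,-0.18,0.75],"dr": [0,0,-0.01],"fingers": 0.36},
  {"offset": [0.15,-0.18,0.75],"dr": [0,0,-0.01],"fingers": 0.36},
])

```text
time: 8.2
tool_pos: [548.2, 32.3, 57.7]
tool_rot: [[0.973, 0.232, -0.008], [0.232, -0.973, -0.002], [-0.008, -0.0, -1.0]]
ft_force: [0.1, -0.7, 0.0]
width: 63.8
finger_force: 0.0
```

Emit:
carry_out([
  {"offset": [0,0,0.3],"dr": [0,0,0],"fingers": 0.36},
  {"offset": [0,0,0.48],"dr": [0,0,0],"fingers": 0.36},
  {"offset": [0,0,0.48],"dr": [0,0,0],"fingers": 0.36},
  {"offset": [0,0,0.48],"dr": [0,0,0],"fingers": -0.4},
  {"offset": [0,0,0.48],"dr": [0,0,0],"fingers": -0.4},
  {"offset": [0,0,0.48],"dr": [0,0,0],"fingers": -0.4},
  {"offset": [0,0,0.48],"dr": [0,0,0],"fingers": -0.4},
])

```text
time: 9.07
tool_pos: [552.3, 34.3, 13.4]
tool_rot: [[0.972, 0.234, 0.001], [0.234, -0.972, 0.0], [0.001, 0.0, -1.0]]
ft_force: [-0.8, 0.2, 6.5]
width: 42.1
finger_force: 15.0
```

Emit:
carry_out([
  {"offset": [0,0,-0.5],"dr": [0,0,0],"fingers": -0.4},
  {"offset": [0,0,-1.0],"dr": [0,0,0],"fingers": -0.4},
  {"offset": [0,0,-1.0],"dr": [0,0,0],"fingers": -0.4},
])

```text
time: 9.45
tool_pos: [554.5, 34.2, 116.1]
tool_rot: [[0.972, 0.234, 0.008], [0.234, -0.972, 0.001], [0.008, 0.001, -1.0]]
ft_force: [0.2, 0.2, -0.9]
width: 42.5
finger_force: 15.0
```

```bash
python3 p.py '[[429,-325,118,0],[429,-325,16,0]]'
```

```text
now 9.45 [554.5  34.2 116.1] psi 13.5 w 42.5 F [ 0.2  0.2 -0.9] ff 15.0
off [-0.64, 1.0, -0.01] dr [0.0, -0.0, 0.09] rows 2
off [-0.55, 1.0, -0.01] dr [-0.0, -0.0, 0.09] rows 2
off [-0.46, 1.0, -0.01] dr [-0.0, -0.01, 0.09] rows 2
off [-0.13, 0.35, 0.0] dr [-0.0, 0.0, 0.03] rows 1
  -> [ 429.3 -324.8  118. ]
off [-0.0, 0.0, 1.0] dr [-0.0, 0.0, 0.0] rows 2
off [-0.0, 0.0, 0.02] dr [-0.0, 0.0, 0.0] rows 1
  -> [ 429.3 -324.8   16. ]
```

Emit:
carry_out([
  {"offset": [-0.64,1.0,-0.03],"dr": [0,0,0.09],"fingers": -0.4},
  {"offset": [-0.64,1.0,-0.03],"dr": [0,0,0.09],"fingers": -0.4},
  {"offset": [-0.64,1.0,-0.03],"dr": [0,0,0.09],"fingers": -0.4},
])

```text
time: 9.82
tool_pos: [509.8, -83.8, 114.6]
tool_rot: [[0.988, 0.156, -0.003], [0.156, -0.988, -0.003], [-0.004, 0.002, -1.0]]
ft_force: [0.3, 0.2, -1.0]
width: 42.0
finger_force: 15.0
```

Emit:
carry_out([
  {"offset": [-0.55,1.0,0],"dr": [0,0,0.09],"fingers": -0.4},
  {"offset": [-0.55,1.0,0],"dr": [0,0,0.09],"fingers": -0.4},
  {"offset": [-0.55,1.0,0],"dr": [0,0,0.09],"fingers": -0.4},
])

```text
time: 10.2
tool_pos: [472.8, -189.7, 114.7]
tool_rot: [[0.996, 0.087, -0.002], [0.087, -0.996, -0.001], [-0.002, 0.001, -1.0]]
ft_force: [0.0, 0.2, 0.3]
width: 41.8
finger_force: 15.0
```

Emit:
carry_out([
  {"offset": [-0.46,1.0,0],"dr": [0,0,0.09],"fingers": -0.4},
  {"offset": [-0.46,1.0,0],"dr": [0,0,0.09],"fingers": -0.4},
  {"offset": [-0.46,1.0,0],"dr": [0,0,0.09],"fingers": -0.4},
  {"offset": [-0.46,1.0,0],"dr": [0,0,0.09],"fingers": -0.4},
])

```text
time: 10.7
tool_pos: [439.4, -287.6, 114.9]
tool_rot: [[1.0, 0.026, -0.0], [0.026, -1.0, 0.002], [-0.0, -0.002, -1.0]]
ft_force: [-0.4, 0.3, 0.8]
width: 41.9
finger_force: 15.0
```

```bash
python3 p.py '[[429,-322,118,0],[429,-322,18,0]]'
```

```text
now 10.7 [ 439.4 -287.6  114.9] psi 1.5 w 41.9 F [-0.4  0.3  0.8] ff 15.0
off [-0.11, 0.34, -0.03] dr [-0.0, 0.0, 0.03] rows 1
  -> [ 429.3 -321.9  117.8]
off [-0.0, 0.0, 1.0] dr [-0.0, 0.0, 0.0] rows 2
  -> [ 429.3 -321.7   17.8]
```

Emit:
carry_out([
  {"offset": [-0.11,0.34,0],"dr": [0,0,0.03],"fingers": -0.4},
  {"offset": [-0.11,0.34,0.2],"dr": [0,0,0.03],"fingers": -0.4},
  {"offset": [-0.11,0.34,0.75],"dr": [0,0,0.03],"fingers": -0.4},
  {"offset": [-0.11,0.34,0.98],"dr": [0,0,0.03],"fingers": -0.4},
  {"offset": [-0.11,0.34,1.0],"dr": [0,0,0.03],"fingers": -0.4},
  {"offset": [-0.11,0.34,1.0],"dr": [0,0,0.03],"fingers": -0.4},
])

```text
time: 11.45
tool_pos: [429.6, -322.8, 16.0]
tool_rot: [[1.0, 0.002, 0.001], [0.002, -1.0, 0.0], [0.001, -0.0, -1.0]]
ft_force: [0.5, 0.0, 0.3]
width: 42.0
finger_force: 15.0
```

Emit:
carry_out([
  {"offset": [0,0,0.01],"dr": [0,0,0],"fingers": 0.25},
  {"offset": [0,0,0.01],"dr": [0,0,0],"fingers": 0.25},
  {"offset": [0,0,-0.3],"dr": [0,0,0],"fingers": 0.25},
  {"offset": [0,0,-0.9],"dr": [0,0,0],"fingers": 0.25},
  {"offset": [0,0,-1.0],"dr": [0,0,0],"fingers": -1},
])

```text
time: 12.08
tool_pos: [430.7, -325.7, 119.5]
tool_rot: [[1.0, -0.0, 0.006], [-0.0, -1.0, -0.004], [0.006, 0.004, -1.0]]
ft_force: [0.3, 0.8, -0.7]
width: 52.1
finger_force: 0.0
```

```bash
python3 p.py '[[429,-322,215,0],[606,-290,215,0]]'; python3 -c "
from h import *
im,d,i=snap('wrist','w2.png')
snap('top','t2.png')"
```

```text
now 12.07 [ 430.7 -325.7  119.5] psi -0.0 w 52.1 F [ 0.3  0.8 -0.7] ff 0.0
off [-0.01, -0.03, -0.96] dr [0.01, -0.01, -0.0] rows 2
  -> [ 429.  -322.3  215.5]
off [1.0, -0.18, 0.0] dr [-0.0, 0.0, -0.0] rows 2
off [0.77, -0.14, 0.0] dr [-0.0, 0.0, -0.0] rows 2
  -> [ 606.  -290.3  215.4]
```

View pics/t2.png

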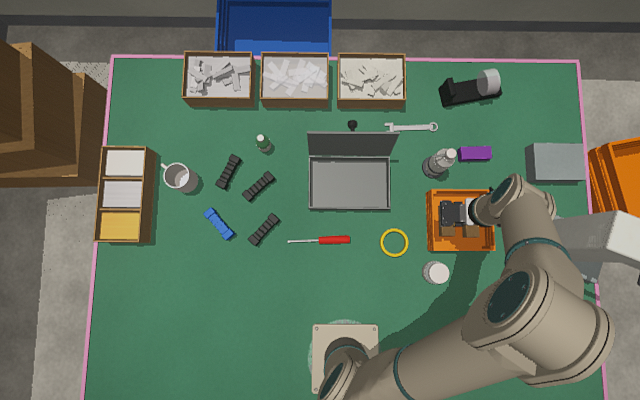

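The case is now empty (345,183), and both sleeves are in the crate at (445,229) and (475,229). Moving up and over the nozzle cap with the fingers closed.

Emit:
carry_out([
  {"offset": [0,-0.03,-1.0],"dr": [0,0,0],"fingers": -1},
  {"offset": [0,-0.03,-1.0],"dr": [0,0,0],"fingers": -1},
  {"offset": [0,-0.03,-1.0],"dr": [0,0,0],"fingers": -1},
])

```text
time: 12.55
tool_pos: [429.4, -321.6, 216.8]
tool_rot: [[1.0, 0.0, 0.003], [0.0, -1.0, -0.002], [0.003, 0.002, -1.0]]
ft_force: [0.2, -0.2, -0.6]
width: 14.6
finger_force: 0.0
```

Emit:
carry_out([
  {"offset": [1.0,-0.18,-0.1],"dr": [0,0,0],"fingers": -1},
  {"offset": [1.0,-0.18,-0.1],"dr": [0,0,0],"fingers": -1},
  {"offset": [1.0,-0.18,-0.1],"dr": [0,0,0],"fingers": -1},
])

```text
time: 12.92
tool_pos: [530.5, -300.3, 222.4]
tool_rot: [[1.0, 0.005, -0.002], [0.005, -1.0, 0.003], [-0.002, -0.003, -1.0]]
ft_force: [-0.7, -0.4, -0.3]
width: 0.4
finger_force: 0.0
```

```bash
python3 p.py '[[606,-290,215,0]]'
python3 - <<'E'
from h import *
im,d,i=snap('wrist','w3.png'); w=cloud(d,i)
m=(w[...,2]>186)&(w[...,2]<197)&(abs(w[...,0]-606)<35)&(abs(w[...,1]+290)<35)
print(rect(w,m,(186,197)), w[m].mean(0))
E
```

```text
now 12.93 [ 530.5 -300.3  222.4] psi 0.3 w 0.4 F [-0.7 -0.4 -0.3] ff 0.0
off [0.76, -0.1, 0.07] dr [-0.0, 0.0, 0.01] rows 2
  -> [ 606.4 -289.9  215.3]
{'n': 1751, 'c': array([ 609.7, -292.2]), 's': array([28.8, 28.6]), 'ang': 0.1, 'z': array([188.1, 189.8, 191. ])} [ 609.78806463 -292.23346403  189.71923855]
```

View pics/w3.png

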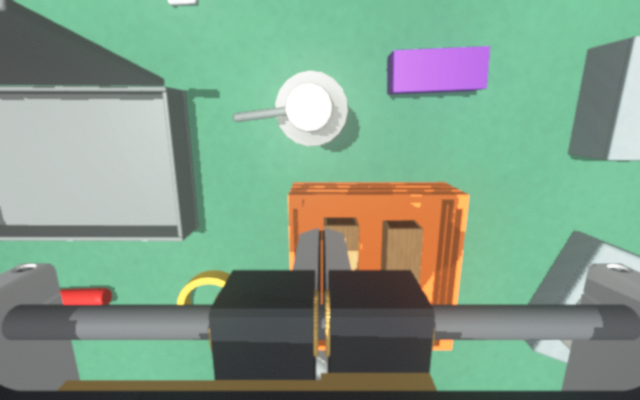

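The wrist view has the cap centre at (309,105), which works out to (609,-292,190). That fits the given height, and the spout points at the case. Moving above it.

Emit:
carry_out([
  {"offset": [0.79,-0.09,0],"dr": [0,0,0],"fingers": -1},
  {"offset": [0.79,-0.09,0],"dr": [0,0,0],"fingers": -1},
  {"offset": [0.79,-0.09,0.1],"dr": [0,0,0],"fingers": -1},
  {"offset": [0.79,-0.09,0.2],"dr": [0,0,0],"fingers": -1},
])

```text
time: 13.48
tool_pos: [604.6, -295.0, 203.6]
tool_rot: [[1.0, -0.002, -0.004], [-0.002, -1.0, 0.0], [-0.004, -0.0, -1.0]]
ft_force: [-0.3, -0.7, 0.3]
width: 0.1
finger_force: 0.0
```

```bash
python3 p.py '[[609,-292,196,0],[609,-292,183,0]]'
```

```text
now 13.47 [ 604.6 -295.   203.6] psi -0.1 w 0.1 F [-0.3 -0.7  0.3] ff 0.0
off [0.04, -0.03, 0.08] dr [-0.0, 0.0, -0.0] rows 1
  -> [ 608.6 -292.   195.6]
off [0.0, 0.0, 0.13] dr [-0.0, 0.0, -0.0] rows 1
  -> [ 608.5 -292.   182.6]
```

Emit:
carry_out([
  {"offset": [0.02,-0.02,0.04],"dr": [0,0,0],"fingers": -1},
  {"offset": [0.02,-0.02,0.07],"dr": [0,0,0],"fingers": -1},
  {"offset": [0.02,-0.02,0.07],"dr": [0,0,0],"fingers": -1},
])

```text
time: 13.85
tool_pos: [609.1, -292.0, 198.6]
tool_rot: [[1.0, 0.0, -0.0], [0.0, -1.0, -0.0], [-0.0, 0.0, -1.0]]
ft_force: [0.4, -0.2, -0.3]
width: 0.4
finger_force: 0.0
```

Emit:
carry_out([
  {"offset": [0,0,0.02],"dr": [0,0,0],"fingers": -1},
  {"offset": [0,0,0.04],"dr": [0,0,0],"fingers": -1},
  {"offset": [0,0,0.06],"dr": [0,0,0],"fingers": -1},
  {"offset": [0,0,0.06],"dr": [0,0,0],"fingers": -1},
])

```text
time: 14.35
tool_pos: [609.3, -291.9, 192.3]
tool_rot: [[1.0, 0.0, -0.0], [0.0, -1.0, 0.0], [-0.0, -0.0, -1.0]]
ft_force: [0.0, 0.5, -0.1]
width: 0.1
finger_force: 0.0
```

Still free at 192 mm. Pressing in 1–2 mm steps while watching the force.

Emit:
carry_out([
  {"offset": [0,0,0.02],"dr": [0,0,0],"fingers": -1},
  {"offset": [0,0,0.03],"dr": [0,0,0],"fingers": -1},
  {"offset": [0,0,0.04],"dr": [0,0,0],"fingers": -1},
  {"offset": [0,0,0.05],"dr": [0,0,0],"fingers": -1},
])

```text
time: 14.85
tool_pos: [609.6, -292.0, 188.2]
tool_rot: [[1.0, 0.0, 0.001], [0.0, -1.0, -0.0], [0.001, 0.0, -1.0]]
ft_force: [-0.8, 0.6, 5.3]
width: 0.5
finger_force: 3.0
```

Emit:
carry_out([
  {"offset": [0,0,0.01],"dr": [0,0,0],"fingers": -1},
  {"offset": [0,0,0.02],"dr": [0,0,0],"fingers": -1},
  {"offset": [0,0,0.03],"dr": [0,0,0],"fingers": -1},
  {"offset": [0,0,0.03],"dr": [0,0,0],"fingers": -1},
])

```text
time: 15.35
tool_pos: [609.6, -292.0, 185.7]
tool_rot: [[1.0, 0.0, 0.001], [0.0, -1.0, -0.0], [0.001, 0.0, -1.0]]
ft_force: [-2.3, 0.9, 8.0]
width: 1.0
finger_force: 4.2
```

Emit:
carry_out([
  {"offset": [0,0,0.01],"dr": [0,0,0],"fingers": -1},
  {"offset": [0,0,0.02],"dr": [0,0,0],"fingers": -1},
  {"offset": [0,0,0.03],"dr": [0,0,0],"fingers": -1},
  {"offset": [0,0,0.04],"dr": [0,0,0],"fingers": -1},
])

```text
time: 15.85
tool_pos: [609.7, -292.0, 182.3]
tool_rot: [[1.0, 0.0, 0.001], [0.0, -1.0, -0.001], [0.001, 0.001, -1.0]]
ft_force: [-2.7, 1.1, 12.6]
width: 0.5
finger_force: 6.0
```

Emit:
carry_out([
  {"offset": [0,0,0.01],"dr": [0,0,0],"fingers": -1},
  {"offset": [0,0,0.02],"dr": [0,0,0],"fingers": -1},
])

```text
time: 16.1
tool_pos: [609.8, -292.1, 182.2]
tool_rot: [[1.0, 0.0, 0.002], [0.0, -1.0, -0.001], [0.002, 0.001, -1.0]]
ft_force: [-5.9, 2.5, 23.5]
width: 0.5
finger_force: 11.7
```

It has bottomed out: z stopped at 182 and the force has risen past 12 N. Backing off straight up.

Emit:
carry_out([
  {"offset": [0,0,-0.1],"dr": [0,0,0],"fingers": -1},
  {"offset": [0,0,-0.2],"dr": [0,0,0],"fingers": -1},
  {"offset": [0,0,-0.5],"dr": [0,0,0],"fingers": -1},
  {"offset": [0,0,-0.5],"dr": [0,0,0],"fingers": -0.6},
])

```text
time: 16.6
tool_pos: [610.8, -292.6, 230.3]
tool_rot: [[1.0, 0.0, 0.004], [0.0, -1.0, -0.002], [0.004, 0.002, -1.0]]
ft_force: [0.5, 0.4, -0.2]
width: 7.2
finger_force: 0.0
```

```bash
python3 p.py '[[480,-250,225,45],[395.5,261,160,139]]'
python3 - <<'E'
from h import *
im,d,i=snap('wrist'); w=cloud(d,i)
m=(w[...,2]>160)&(w[...,2]<200)&(abs(w[...,0]-609)<20)&(abs(w[...,1]+292)<20); print('cap z',np.nanpercentile(w[m][:,2],[50,90]) if m.any() else None)
im,d,i=snap('top'); w=cloud(d,i); dark=im.max(-1)<75
m=box(425,470,135,185)&(w[...,2]>170)&(w[...,2]<205); print(m.sum(), np.percentile(w[m][:,2],[50,95]) if m.any() else 0)
for n,b in dict(gA=(210,242,148,192),gB=(240,278,168,203),gC=(243,284,208,248)).items(): print(n,rect(w,box(*b)&dark,(12,60)))
E
```

```text
now 16.6 [ 610.8 -292.6  230.3] psi 0.0 w 7.2 F [ 0.5  0.4 -0.2] ff 0.0
off [-1.0, -0.33, 0.04] dr [0.0, -0.0, -0.76] rows 4
off [-0.2, -0.25, 0.01] dr [0.0, -0.0, -0.24] rows 2
  -> [ 480.2 -250.2  224.7]
off [0.72, -1.0, 0.15] dr [0.0, 0.0, -0.5] rows 3
off [1.0, -0.62, 0.14] dr [0.0, 0.0, -0.47] rows 2
off [1.0, -0.19, 0.13] dr [0.0, 0.0, -0.41] rows 2
off [1.0, 0.13, 0.12] dr [0.0, 0.0, -0.41] rows 2
off [0.67, 0.33, 0.09] dr [0.0, 0.0, -0.3] rows 2
  -> [395.8 261.  160.5]
cap z [189.29573973 190.51344248]
116 [185.85156369 190.58719575]
gA {'n': 315, 'c': array([580.7, 382.2]), 's': array([114.3,  35.1]), 'ang': -25.8, 'z': array([17.2, 30.5, 35.9])}
gB {'n': 252, 'c': array([534.9, 282.2]), 's': array([112.2,  33.4]), 'ang': -46.7, 'z': array([20.1, 30.8, 35.9])}
gC {'n': 221, 'c': array([395.3, 260.7]), 's': array([112.7,  35. ]), 'ang': -40.7, 'z': array([21.5, 31. , 35.7])}
```

The cap has sprung back to 190 mm and the grips haven't moved. Heading to grip C at (395,261).

Emit:
carry_out([
  {"offset": [-1.0,-0.33,0],"dr": [0,0,-0.76],"fingers": 0.06},
  {"offset": [-1.0,-0.33,0],"dr": [0,0,-0.76],"fingers": 0.06},
  {"offset": [-1.0,-0.33,0],"dr": [0,0,-0.76],"fingers": 0.06},
  {"offset": [-1.0,-0.33,0],"dr": [0,0,-0.76],"fingers": 0.06},
  {"offset": [-1.0,-0.33,0],"dr": [0,0,-0.76],"fingers": 0.06},
])

```text
time: 17.32
tool_pos: [509.5, -259.0, 227.7]
tool_rot: [[0.828, 0.56, -0.001], [0.56, -0.828, 0.001], [-0.0, -0.001, -1.0]]
ft_force: [0.1, 0.6, 0.6]
width: 49.4
finger_force: 0.0
```

Emit:
carry_out([
  {"offset": [0.52,-1.0,0.15],"dr": [0,0,-0.74],"fingers": 0.06},
  {"offset": [0.52,-1.0,0.15],"dr": [0,0,-0.74],"fingers": 0.06},
  {"offset": [0.52,-1.0,0.15],"dr": [0,0,-0.74],"fingers": 0.06},
  {"offset": [0.52,-1.0,0.15],"dr": [0,0,-0.74],"fingers": 0.06},
])

```text
time: 17.82
tool_pos: [496.5, -146.7, 213.1]
tool_rot: [[0.384, 0.923, -0.0], [0.923, -0.384, 0.0], [0.0, -0.0, -1.0]]
ft_force: [1.0, 0.1, 0.1]
width: 49.5
finger_force: 0.0
```

```bash
python3 p.py '[[395.5,261,150,139.2]]'
```

```text
now 17.82 [ 496.5 -146.7  213.1] psi 67.4 w 49.5 F [1.  0.1 0.1] ff 0.0
off [1.0, -0.74, 0.19] dr [-0.0, -0.0, -0.47] rows 3
off [1.0, -0.27, 0.16] dr [-0.0, -0.0, -0.39] rows 2
off [1.0, 0.04, 0.15] dr [0.0, -0.0, -0.38] rows 2
off [0.87, 0.3, 0.13] dr [0.0, -0.0, -0.36] rows 2
  -> [395.6 261.2 150.3]
```

Emit:
carry_out([
  {"offset": [1.0,-0.74,0.0],"dr": [0,0,-0.47],"fingers": 0.06},
  {"offset": [1.0,-0.74,0.0],"dr": [0,0,-0.47],"fingers": 0.06},
  {"offset": [1.0,-0.74,0.0],"dr": [0,0,-0.47],"fingers": 0.06},
])

```text
time: 18.2
tool_pos: [465.6, -22.4, 213.7]
tool_rot: [[0.02, 1.0, 0.0], [1.0, -0.02, 0.002], [0.002, 0.0, -1.0]]
ft_force: [-0.3, -1.5, 0.1]
width: 50.0
finger_force: 0.0
```

Emit:
carry_out([
  {"offset": [1.0,-0.27,0.2],"dr": [0,0,-0.39],"fingers": 0.06},
  {"offset": [1.0,-0.27,0.2],"dr": [0,0,-0.39],"fingers": 0.06},
  {"offset": [1.0,-0.27,0.2],"dr": [0,0,-0.39],"fingers": 0.06},
])

```text
time: 18.58
tool_pos: [441.4, 75.9, 193.1]
tool_rot: [[-0.279, 0.96, -0.001], [0.96, 0.279, 0.001], [0.001, -0.0, -1.0]]
ft_force: [-0.7, -0.1, -0.0]
width: 50.0
finger_force: 0.0
```

Emit:
carry_out([
  {"offset": [1.0,0.04,0.2],"dr": [0,0,-0.38],"fingers": 0.06},
  {"offset": [1.0,0.04,0.2],"dr": [0,0,-0.38],"fingers": 0.06},
  {"offset": [1.0,0.04,0.2],"dr": [0,0,-0.38],"fingers": 0.06},
  {"offset": [1.0,0.04,0.2],"dr": [0,0,-0.38],"fingers": 0.06},
])

```text
time: 19.08
tool_pos: [418.5, 169.2, 173.3]
tool_rot: [[-0.544, 0.839, 0.0], [0.839, 0.544, -0.002], [-0.001, -0.001, -1.0]]
ft_force: [0.7, -0.1, -0.3]
width: 50.2
finger_force: 0.0
```

```bash
python3 p.py '[[395.5,261,100,139.2],[395.5,261,8,139.2]]'
python3 - <<'E'
from h import *
im,d,i=snap('wrist','w4.png'); w=cloud(d,i); dark=im.max(-1)<75
m=(w[...,2]>12)&(w[...,2]<45)&(abs(w[...,0]-395)<70)&(abs(w[...,1]-261)<65)&dark
print(rect(w,m,(25,40)))
E
```

```text
now 19.07 [418.5 169.2 173.3] psi 123.0 w 50.2 F [ 0.7 -0.1 -0.3] ff 0.0
off [0.9, 0.31, 0.73] dr [-0.0, 0.0, -0.36] rows 2
  -> [395.6 261.5 100.1]
off [-0.0, -0.0, 0.92] dr [-0.0, 0.0, -0.0] rows 2
  -> [395.6 261.3   8.1]
{'n': 6, 'c': array([386.6, 250.8]), 's': array([71.7,  1.7]), 'ang': -40.8, 'z': array([25.2, 27.2, 30. ])}
```

Emit:
carry_out([
  {"offset": [0.9,0.31,0.5],"dr": [0,0,-0.36],"fingers": 0.06},
  {"offset": [0.9,0.31,0.73],"dr": [0,0,-0.36],"fingers": 0.06},
  {"offset": [0.9,0.31,0.73],"dr": [0,0,-0.36],"fingers": 0.06},
  {"offset": [0.9,0.31,0.73],"dr": [0,0,-0.36],"fingers": 0.06},
])

```text
time: 19.62
tool_pos: [394.8, 261.8, 100.6]
tool_rot: [[-0.758, 0.652, 0.0], [0.652, 0.758, -0.002], [-0.001, -0.001, -1.0]]
ft_force: [0.0, -0.0, -0.1]
width: 49.7
finger_force: 0.0
```

```bash
python3 p.py '[[395.5,261,8,139.2]]'
python3 - <<'E'
from h import *
im,d,i=snap('wrist','w4.png'); snap('side','s4.png')
a=np.vstack([im[:, :],load('side')[0][200:400]]); cv2.imwrite('pics/m4.png',a[:,:,::-1])
E
```

```text
now 19.62 [394.8 261.8 100.6] psi 139.3 w 49.7 F [ 0.  -0.  -0.1] ff 0.0
off [-0.01, -0.0, 0.93] dr [-0.0, 0.0, 0.0] rows 2
  -> [395.6 261.    7.6]
```

View pics/m4.png

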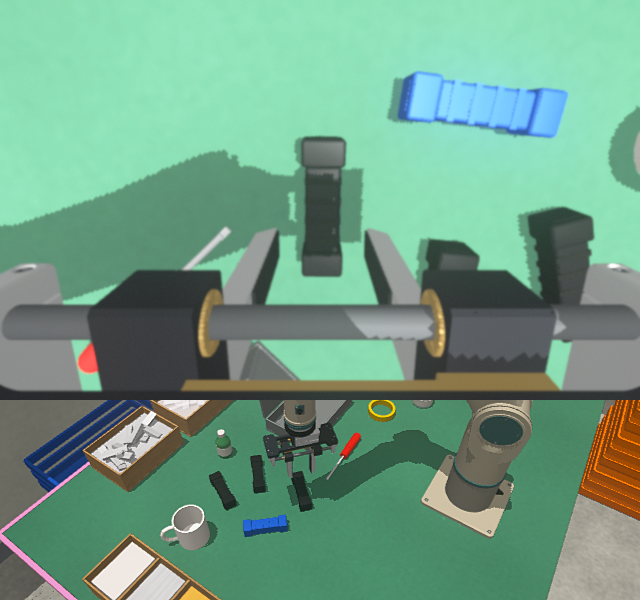

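The black grip runs from (323,150) to (322,265), centred between the fingers, and the blue one is off to the right. Descending.

Emit:
carry_out([
  {"offset": [0,0,0.5],"dr": [0,0,0],"fingers": 0.06},
  {"offset": [0,0,0.85],"dr": [0,0,0],"fingers": 0.06},
  {"offset": [0,0,0.91],"dr": [0,0,0],"fingers": 0.06},
  {"offset": [0,0,0.91],"dr": [0,0,0],"fingers": -0.8},
  {"offset": [0,0,0.91],"dr": [0,0,0],"fingers": -0.8},
  {"offset": [0,0,0.91],"dr": [0,0,0],"fingers": -0.8},
  {"offset": [0,0,0.91],"dr": [0,0,0],"fingers": -0.8},
], newtons=30)

```text
time: 20.6
tool_pos: [394.7, 263.9, 10.8]
tool_rot: [[-0.76, 0.65, 0.002], [0.65, 0.76, 0.001], [-0.001, 0.002, -1.0]]
ft_force: [-0.7, -1.1, 8.3]
width: 27.9
finger_force: 30.0
```

Emit:
carry_out([
  {"offset": [0,0,-0.4],"dr": [0,0,0],"fingers": -0.8},
  {"offset": [0,0,-1.0],"dr": [0,0,0],"fingers": -0.8},
  {"offset": [0,0,-1.0],"dr": [0,0,0],"fingers": -0.8},
])

```text
time: 20.98
tool_pos: [396.0, 265.6, 113.3]
tool_rot: [[-0.76, 0.65, 0.007], [0.65, 0.76, 0.005], [-0.002, 0.008, -1.0]]
ft_force: [1.1, -0.2, -1.3]
width: 28.1
finger_force: 29.9
```

```bash
python3 p.py '[[548,-85,115,180],[548,-85,15,180]]'
```

```text
now 20.98 [396.  265.6 113.3] psi 139.5 w 28.1 F [ 1.1 -0.2 -1.3] ff 29.9
off [-1.0, -0.49, -0.01] dr [0.0, 0.0, -0.26] rows 2
off [-1.0, -0.77, -0.01] dr [0.0, 0.0, -0.3] rows 3
off [-0.8, -1.0, -0.0] dr [0.01, 0.01, -0.3] rows 3
off [-0.07, -0.15, -0.0] dr [-0.0, -0.0, -0.04] rows 1
  -> [547.9 -85.1 114.6]
off [-0.0, 0.0, 1.0] dr [-0.0, -0.0, -0.0] rows 2
  -> [547.7 -85.3  14.6]
```

Emit:
carry_out([
  {"offset": [-1.0,-0.49,-0.03],"dr": [0,0,-0.26],"fingers": -0.8},
  {"offset": [-1.0,-0.49,-0.03],"dr": [0,0,-0.26],"fingers": -0.8},
  {"offset": [-1.0,-0.49,-0.03],"dr": [0,0,-0.26],"fingers": -0.8},
])

```text
time: 21.35
tool_pos: [438.8, 156.3, 111.5]
tool_rot: [[-0.873, 0.489, -0.002], [0.489, 0.873, -0.004], [-0.0, -0.004, -1.0]]
ft_force: [-1.0, 0.3, -1.1]
width: 27.7
finger_force: 29.9
```

Emit:
carry_out([
  {"offset": [-1.0,-0.77,0],"dr": [0,0,-0.3],"fingers": -0.8},
  {"offset": [-1.0,-0.77,0],"dr": [0,0,-0.3],"fingers": -0.8},
  {"offset": [-1.0,-0.77,0],"dr": [0,0,-0.3],"fingers": -0.8},
])

```text
time: 21.72
tool_pos: [489.3, 40.7, 111.2]
tool_rot: [[-0.962, 0.272, -0.002], [0.272, 0.962, -0.002], [0.001, -0.003, -1.0]]
ft_force: [-0.3, 0.4, -1.3]
width: 28.0
finger_force: 29.9
```

Emit:
carry_out([
  {"offset": [-0.8,-1.0,0],"dr": [0,0,-0.34],"fingers": -0.8},
  {"offset": [-0.8,-1.0,0],"dr": [0,0,-0.34],"fingers": -0.8},
  {"offset": [-0.8,-1.0,0],"dr": [0,0,-0.34],"fingers": -0.8},
  {"offset": [-0.8,-1.0,0],"dr": [0,0,-0.34],"fingers": -0.8},
])

```text
time: 22.22
tool_pos: [538.9, -69.9, 112.1]
tool_rot: [[-1.0, -0.001, -0.001], [-0.001, 1.0, 0.002], [0.001, 0.002, -1.0]]
ft_force: [-0.9, 0.3, -1.4]
width: 27.6
finger_force: 29.9
```

```bash
python3 p.py '[[548,-85,115,180],[548,-85,16.5,180]]'
```

```text
now 22.23 [538.9 -69.9 112.1] psi -180.0 w 27.6 F [-0.9  0.3 -1.4] ff 29.9
off [-0.09, -0.15, -0.03] dr [0.0, -0.0, 0.0] rows 1
  -> [547.9 -84.9 115.1]
off [-0.0, -0.0, 0.99] dr [0.0, -0.0, 0.0] rows 2
  -> [547.8 -84.8  16.1]
```

Emit:
carry_out([
  {"offset": [-0.09,-0.15,0],"dr": [0,0,0],"fingers": -0.8},
  {"offset": [-0.09,-0.15,0.3],"dr": [0,0,0],"fingers": -0.8},
  {"offset": [-0.09,-0.15,0.7],"dr": [0,0,0],"fingers": -0.8},
  {"offset": [-0.09,-0.15,0.9],"dr": [0,0,0],"fingers": -0.8},
  {"offset": [-0.09,-0.15,0.96],"dr": [0,0,0],"fingers": -0.8},
  {"offset": [-0.09,-0.15,0.96],"dr": [0,0,0],"fingers": -0.8},
])

```text
time: 22.98
tool_pos: [549.1, -86.2, 17.1]
tool_rot: [[-1.0, -0.001, 0.001], [-0.001, 1.0, 0.0], [-0.001, 0.0, -1.0]]
ft_force: [-0.1, 0.5, -0.6]
width: 27.5
finger_force: 30.0
```

Emit:
carry_out([
  {"offset": [0,0,0],"dr": [0,0,0],"fingers": 0.0},
  {"offset": [0,0,0],"dr": [0,0,0],"fingers": 0.0},
  {"offset": [0,0,-0.3],"dr": [0,0,0],"fingers": 0.06},
  {"offset": [0,0,-0.9],"dr": [0,0,0],"fingers": 0.06},
  {"offset": [0,0,-1.0],"dr": [0,0,0],"fingers": 0.06},
])

```text
time: 23.6
tool_pos: [551.1, -86.2, 120.5]
tool_rot: [[-1.0, -0.0, 0.007], [-0.0, 1.0, -0.0], [-0.007, -0.0, -1.0]]
ft_force: [-0.5, -0.6, 0.3]
width: 49.8
finger_force: 0.0
```

```bash
python3 - <<'E'
from h import *
im,d,i=snap('top'); w=cloud(d,i); dark=im.max(-1)<75
for n,b in dict(gA=(210,242,148,192),gB=(240,278,168,203)).items(): print(n,rect(w,box(*b)&dark,(12,60)))
E
python3 p.py '[[535,282,110,133.2],[535,282,8,133.2]]'
```

```text
gA {'n': 320, 'c': array([580.8, 382.4]), 's': array([114.4,  33.5]), 'ang': -25.0, 'z': array([17.4, 30.9, 36.1])}
gB {'n': 257, 'c': array([535. , 282.3]), 's': array([112.2,  34.7]), 'ang': -46.8, 'z': array([19.6, 30.6, 35.5])}
now 23.65 [550.4 -86.8 119.8] psi 180.0 w 49.6 F [-0.1 -0.1  0.2] ff 0.0
off [0.04, 1.0, 0.03] dr [0.0, 0.0, 0.28] rows 2
off [0.27, 1.0, 0.02] dr [0.0, 0.0, 0.29] rows 2
off [0.53, 1.0, 0.03] dr [0.0, 0.0, 0.32] rows 2
off [0.35, 0.38, 0.01] dr [0.0, 0.01, 0.15] rows 1
  -> [535.1 281.4 110.4]
off [0.0, 0.0, 1.0] dr [0.0, -0.0, -0.0] rows 2
off [0.0, 0.0, 0.02] dr [0.0, -0.0, -0.0] rows 1
  -> [535.1 281.9   8.4]
```

Emit:
carry_out([
  {"offset": [0.04,1.0,0],"dr": [0,0,0.28],"fingers": 0.06},
  {"offset": [0.04,1.0,0],"dr": [0,0,0.28],"fingers": 0.06},
  {"offset": [0.04,1.0,0],"dr": [0,0,0.28],"fingers": 0.06},
])

```text
time: 24.02
tool_pos: [543.6, 16.9, 116.2]
tool_rot: [[-0.977, 0.212, -0.0], [0.212, 0.977, 0.001], [0.001, 0.001, -1.0]]
ft_force: [-0.5, 0.1, -0.4]
width: 50.0
finger_force: 0.0
```

Emit:
carry_out([
  {"offset": [0.27,1.0,0],"dr": [0,0,0.29],"fingers": 0.06},
  {"offset": [0.27,1.0,0],"dr": [0,0,0.29],"fingers": 0.06},
  {"offset": [0.27,1.0,0],"dr": [0,0,0.29],"fingers": 0.06},
])

```text
time: 24.4
tool_pos: [539.2, 119.6, 116.1]
tool_rot: [[-0.904, 0.428, -0.0], [0.428, 0.904, 0.001], [0.001, 0.001, -1.0]]
ft_force: [0.1, -1.5, -0.8]
width: 49.7
finger_force: 0.0
```

Emit:
carry_out([
  {"offset": [0.53,1.0,0],"dr": [0,0,0.32],"fingers": 0.06},
  {"offset": [0.53,1.0,0],"dr": [0,0,0.32],"fingers": 0.06},
  {"offset": [0.53,1.0,0],"dr": [0,0,0.32],"fingers": 0.06},
  {"offset": [0.53,1.0,0],"dr": [0,0,0.32],"fingers": 0.06},
])

```text
time: 24.9
tool_pos: [535.5, 226.8, 115.5]
tool_rot: [[-0.765, 0.644, -0.001], [0.644, 0.765, -0.003], [-0.001, -0.003, -1.0]]
ft_force: [0.3, 0.2, -1.1]
width: 49.7
finger_force: 0.0
```

```bash
python3 p.py '[[535,282,105,133.2],[535,282,8,133.2]]'
```

```text
now 24.9 [535.5 226.8 115.5] psi 139.9 w 49.7 F [ 0.3  0.2 -1.1] ff 0.0
off [0.36, 0.42, 0.1] dr [-0.0, 0.0, 0.15] rows 1
  -> [535.  282.1 105.3]
off [0.0, 0.0, 0.97] dr [-0.0, 0.0, -0.0] rows 2
  -> [534.9 281.8   8.3]
```

Emit:
carry_out([
  {"offset": [0.36,0.42,0.1],"dr": [0,0,0.15],"fingers": 0.06},
  {"offset": [0.36,0.42,0.1],"dr": [0,0,0.15],"fingers": 0.06},
  {"offset": [0.36,0.42,0.1],"dr": [0,0,0.15],"fingers": 0.06},
])

```text
time: 25.28
tool_pos: [535.3, 282.2, 105.8]
tool_rot: [[-0.684, 0.73, -0.001], [0.73, 0.684, -0.003], [-0.002, -0.002, -1.0]]
ft_force: [-0.6, 0.2, -0.1]
width: 49.6
finger_force: 0.0
```

```bash
python3 - <<'E'
from h import *
im,d,i=snap('wrist'); w=cloud(d,i); dark=im.max(-1)<75
m=(w[...,2]>12)&(w[...,2]<45)&(abs(w[...,0]-535)<60)&(abs(w[...,1]-282)<55)&dark
print(rect(w,m,(29,40)))
E
python3 p.py '[[535,282,8,133.2]]'
```

```text
{'n': 2234, 'c': array([541.4, 274.9]), 's': array([66.4, 31. ]), 'ang': -43.7, 'z': array([29.9, 31.1, 33.7])}
now 25.32 [535.5 281.9 106. ] psi 133.1 w 49.9 F [-0.9  0.4 -0.5] ff 0.0
off [0.01, -0.0, 0.98] dr [-0.0, 0.0, -0.0] rows 2
  -> [534.8 282.3   8. ]
```

Grip B is still there: the part the wrist camera sees lies on the same axis. Grasping.

Emit:
carry_out([
  {"offset": [0,0,0.5],"dr": [0,0,0],"fingers": 0.06},
  {"offset": [0,0,0.88],"dr": [0,0,0],"fingers": 0.06},
  {"offset": [0,0,0.96],"dr": [0,0,0],"fingers": 0.06},
  {"offset": [0,0,0.96],"dr": [0,0,0],"fingers": -0.8},
  {"offset": [0,0,0.96],"dr": [0,0,0],"fingers": -0.8},
  {"offset": [0,0,0.96],"dr": [0,0,0],"fingers": -0.8},
  {"offset": [0,0,0.96],"dr": [0,0,0],"fingers": -0.8},
])

```text
time: 26.2
tool_pos: [535.7, 285.4, 12.1]
tool_rot: [[-0.685, 0.729, 0.002], [0.729, 0.685, 0.0], [-0.001, 0.002, -1.0]]
ft_force: [0.1, -1.3, 7.5]
width: 27.8
finger_force: 30.0
```

Emit:
carry_out([
  {"offset": [0,0,-0.4],"dr": [0,0,0],"fingers": -0.8},
  {"offset": [0,0,-1.0],"dr": [0,0,0],"fingers": -0.8},
  {"offset": [0,0,-1.0],"dr": [0,0,0],"fingers": -0.8},
])

```text
time: 26.58
tool_pos: [537.4, 287.8, 115.4]
tool_rot: [[-0.685, 0.729, 0.008], [0.729, 0.685, 0.005], [-0.002, 0.01, -1.0]]
ft_force: [0.3, 0.1, -1.8]
width: 28.0
finger_force: 30.0
```

```bash
python3 p.py '[[548,-9,112,180],[548,-9,16.5,180]]'
```

```text
now 26.57 [537.4 287.8 115.4] psi 133.2 w 28.0 F [ 0.3  0.1 -1.8] ff 30.0
off [-1.0, -0.87, 0.01] dr [0.0, 0.0, -0.47] rows 3
off [-0.52, -1.0, 0.01] dr [0.01, 0.01, -0.39] rows 2
off [-0.09, -0.51, 0.0] dr [0.0, -0.0, -0.18] rows 1
  -> [547.9  -9.1 112.1]
off [-0.0, 0.0, 0.96] dr [0.0, -0.0, 0.0] rows 2
  -> [547.7  -9.1  16.1]
```

Emit:
carry_out([
  {"offset": [-1.0,-0.87,-0.03],"dr": [0,0,-0.47],"fingers": -0.8},
  {"offset": [-1.0,-0.87,-0.03],"dr": [0,0,-0.47],"fingers": -0.8},
  {"offset": [-1.0,-0.87,-0.03],"dr": [0,0,-0.47],"fingers": -0.8},
  {"offset": [-1.0,-0.87,-0.03],"dr": [0,0,-0.47],"fingers": -0.8},
])

```text
time: 27.08
tool_pos: [539.5, 152.2, 112.9]
tool_rot: [[-0.9, 0.435, -0.001], [0.435, 0.9, 0.0], [0.001, -0.0, -1.0]]
ft_force: [0.2, 1.2, -1.8]
width: 27.7
finger_force: 30.0
```

Emit:
carry_out([
  {"offset": [-0.52,-1.0,0],"dr": [0,0,-0.39],"fingers": -0.8},
  {"offset": [-0.52,-1.0,0],"dr": [0,0,-0.39],"fingers": -0.8},
  {"offset": [-0.52,-1.0,0],"dr": [0,0,-0.39],"fingers": -0.8},
  {"offset": [-0.52,-1.0,0],"dr": [0,0,-0.39],"fingers": -0.8},
])

```text
time: 27.58
tool_pos: [543.6, 42.8, 113.6]
tool_rot: [[-0.99, 0.139, 0.001], [0.139, 0.99, 0.002], [-0.0, 0.002, -1.0]]
ft_force: [-0.4, 1.4, -1.6]
width: 27.7
finger_force: 30.0
```

```bash
python3 p.py '[[548,-9,110,180],[548,-9,17.5,180]]'
```

```text
now 27.57 [543.6  42.8 113.6] psi 172.0 w 27.7 F [-0.4  1.4 -1.6] ff 30.0
off [-0.12, -0.51, 0.03] dr [0.0, 0.0, -0.18] rows 1
  -> [548.4  -9.4 110.5]
off [0.0, 0.0, 0.93] dr [0.0, 0.0, 0.0] rows 2
  -> [548.4  -9.2  17.5]
```

Emit:
carry_out([
  {"offset": [-0.12,-0.51,0],"dr": [0,0,-0.18],"fingers": -0.8},
  {"offset": [-0.12,-0.51,0],"dr": [0,0,-0.18],"fingers": -0.8},
  {"offset": [-0.12,-0.51,0.3],"dr": [0,0,-0.18],"fingers": -0.8},
  {"offset": [-0.12,-0.51,0.7],"dr": [0,0,-0.18],"fingers": -0.8},
  {"offset": [-0.12,-0.51,0.9],"dr": [0,0,-0.18],"fingers": -0.8},
  {"offset": [-0.12,-0.51,0.96],"dr": [0,0,-0.18],"fingers": -0.8},
  {"offset": [-0.12,-0.51,0.96],"dr": [0,0,-0.18],"fingers": -0.8},
])

```text
time: 28.45
tool_pos: [548.8, -10.6, 18.2]
tool_rot: [[-1.0, -0.002, 0.001], [-0.002, 1.0, 0.001], [-0.001, 0.001, -1.0]]
ft_force: [-0.1, 0.3, -0.5]
width: 27.7
finger_force: 30.0
```

Emit:
carry_out([
  {"offset": [0,0,0],"dr": [0,0,0],"fingers": 0.0},
  {"offset": [0,0,0],"dr": [0,0,0],"fingers": 0.0},
  {"offset": [0,0,-0.3],"dr": [0,0,0],"fingers": 0.0},
  {"offset": [0,0,-0.9],"dr": [0,0,0],"fingers": 0.06},
  {"offset": [0,0,-1.0],"dr": [0,0,0],"fingers": 0.06},
])

```text
time: 29.08
tool_pos: [550.7, -11.4, 121.4]
tool_rot: [[-1.0, 0.0, 0.007], [0.0, 1.0, 0.001], [-0.007, 0.001, -1.0]]
ft_force: [0.1, -0.2, -0.4]
width: 49.9
finger_force: 0.0
```

```bash
python3 - <<'E'
from h import *
im,d,i=snap('top'); w=cloud(d,i); dark=im.max(-1)<75
print(rect(w,box(200,280,148,260)&dark,(12,60)))
E
python3 p.py '[[580.8,382.4,110,154.6],[580.8,382.4,8,154.6]]'
```

```text
{'n': 349, 'c': array([527.6, 364.7]), 's': array([306.3, 115.4]), 'ang': -19.6, 'z': array([15.9, 30.4, 36.2])}
now 29.12 [550.1 -12.  120.7] psi 180.0 w 50.1 F [ 0.9 -0.3  0.2] ff 0.0
off [-0.08, 1.0, 0.03] dr [0.0, 0.0, 0.14] rows 2
off [0.03, 1.0, 0.03] dr [0.0, 0.0, 0.14] rows 2
off [0.15, 1.0, 0.03] dr [0.0, 0.0, 0.15] rows 2
off [0.24, 0.91, 0.02] dr [0.0, 0.01, 0.13] rows 2
  -> [581.  382.4 109.8]
off [-0.0, -0.0, 1.0] dr [0.0, -0.0, 0.0] rows 2
off [-0.0, -0.0, 0.02] dr [0.0, -0.0, 0.0] rows 1
  -> [580.9 382.7   7.8]
```

Run:
```python
from h import *
im,d,i=load('top'); w=cloud(d,i); dark=im.max(-1)<75
print(rect(w,box(200,280,140,203)&dark,(12,60)))
m=dark&(w[...,2]>12)&(w[...,2]<60)&box(200,400,130,260)
n,l,st,ce=cv2.connectedComponentsWithStats(m.astype(np.uint8))
for k in range(1,n):
    if st[k,4]>40: print(st[k],w[l==k].mean(0).round())
```

```text
{'n': 330, 'c': array([617. , 345.6]), 's': array([218.1,  70.1]), 'ang': -45.7, 'z': array([17.5, 30.7, 36.6])}
[215 154  26  36 324] [581. 381.  30.]
[310 155  13  40  71] [596. 107.  34.]
[344 180  11  21 202] [521. -10.  35.]
[367 180  11  21 197] [521. -84.  35.]
[387 185   2  23  44] [ 505. -134.   28.]
[309 208  81   3  89] [462. -17.  31.]
```

Emit:
carry_out([
  {"offset": [-0.08,1.0,0],"dr": [0,0,0.14],"fingers": 0.06},
  {"offset": [-0.08,1.0,0],"dr": [0,0,0.14],"fingers": 0.06},
  {"offset": [-0.08,1.0,0],"dr": [0,0,0.14],"fingers": 0.06},
])

```text
time: 29.5
tool_pos: [555.4, 91.6, 117.0]
tool_rot: [[-0.995, 0.104, -0.0], [0.104, 0.995, 0.002], [0.001, 0.002, -1.0]]
ft_force: [0.9, -0.9, -0.1]
width: 49.8
finger_force: 0.0
```

Emit:
carry_out([
  {"offset": [0.03,1.0,0],"dr": [0,0,0.14],"fingers": 0.06},
  {"offset": [0.03,1.0,0],"dr": [0,0,0.14],"fingers": 0.06},
  {"offset": [0.03,1.0,0],"dr": [0,0,0.14],"fingers": 0.06},
])

```text
time: 29.88
tool_pos: [563.3, 190.0, 116.8]
tool_rot: [[-0.977, 0.214, -0.001], [0.214, 0.977, 0.001], [0.001, 0.001, -1.0]]
ft_force: [0.2, 0.3, 0.7]
width: 50.2
finger_force: 0.0
```

Emit:
carry_out([
  {"offset": [0.15,1.0,0],"dr": [0,0,0.15],"fingers": 0.06},
  {"offset": [0.15,1.0,0],"dr": [0,0,0.15],"fingers": 0.06},
  {"offset": [0.15,1.0,0],"dr": [0,0,0.15],"fingers": 0.06},
  {"offset": [0.15,1.0,0],"dr": [0,0,0.15],"fingers": 0.06},
])

```text
time: 30.38
tool_pos: [571.6, 285.0, 116.4]
tool_rot: [[-0.943, 0.333, -0.001], [0.333, 0.943, -0.004], [-0.0, -0.004, -1.0]]
ft_force: [0.0, -0.3, 0.3]
width: 50.1
finger_force: 0.0
```

```bash
python3 p.py '[[580.8,382.4,105,154.6],[580.8,382.4,8,154.6]]'
```

```text
now 30.38 [571.6 285.  116.4] psi 160.5 w 50.1 F [ 0.  -0.3  0.3] ff 0.0
off [0.24, 0.95, 0.11] dr [-0.0, 0.0, 0.13] rows 2
  -> [580.6 382.5 105. ]
off [-0.0, 0.0, 0.97] dr [-0.0, 0.0, 0.0] rows 2
  -> [580.5 382.2   8. ]
```

Emit:
carry_out([
  {"offset": [0.24,0.95,0.11],"dr": [0,0,0.13],"fingers": 0.06},
  {"offset": [0.24,0.95,0.11],"dr": [0,0,0.13],"fingers": 0.06},
  {"offset": [0.24,0.95,0.11],"dr": [0,0,0.13],"fingers": 0.06},
  {"offset": [0.24,0.95,0.11],"dr": [0,0,0.13],"fingers": 0.06},
])

```text
time: 30.88
tool_pos: [581.1, 382.5, 105.9]
tool_rot: [[-0.904, 0.428, -0.0], [0.428, 0.904, -0.003], [-0.001, -0.003, -1.0]]
ft_force: [0.2, 0.7, 0.3]
width: 49.9
finger_force: 0.0
```

```bash
python3 - <<'E'
from h import *
im,d,i=snap('wrist'); w=cloud(d,i); dark=im.max(-1)<75
m=(w[...,2]>12)&(w[...,2]<45)&(abs(w[...,0]-580)<70)&(abs(w[...,1]-382)<60)&dark
print(rect(w,m,(29,40)))
E
python3 p.py '[[580.8,382.4,9,154.6]]'
```

```text
{'n': 2577, 'c': array([573.9, 387.2]), 's': array([93.6, 31.1]), 'ang': -25.0, 'z': array([29.8, 31.1, 33.4])}
now 30.93 [581.2 382.4 106.1] psi 154.6 w 50.1 F [ 0.8 -0.8  0.6] ff 0.0
off [0.01, 0.0, 0.97] dr [-0.0, 0.0, 0.0] rows 2
  -> [580.3 382.5   9.1]
```

Emit:
carry_out([
  {"offset": [0,0,0.5],"dr": [0,0,0],"fingers": 0.06},
  {"offset": [0,0,0.88],"dr": [0,0,0],"fingers": 0.06},
  {"offset": [0,0,0.96],"dr": [0,0,0],"fingers": 0.06},
  {"offset": [0,0,0.96],"dr": [0,0,0],"fingers": -0.8},
  {"offset": [0,0,0.96],"dr": [0,0,0],"fingers": -0.8},
  {"offset": [0,0,0.96],"dr": [0,0,0],"fingers": -0.8},
  {"offset": [0,0,0.96],"dr": [0,0,0],"fingers": -0.8},
])

```text
time: 31.8
tool_pos: [581.0, 386.3, 12.4]
tool_rot: [[-0.905, 0.426, 0.002], [0.426, 0.905, 0.001], [-0.002, 0.001, -1.0]]
ft_force: [-0.8, -2.1, 6.2]
width: 27.6
finger_force: 30.0
```

Emit:
carry_out([
  {"offset": [0,0,-0.4],"dr": [0,0,0],"fingers": -0.8},
  {"offset": [0,0,-1.0],"dr": [0,0,0],"fingers": -0.8},
  {"offset": [0,0,-1.0],"dr": [0,0,0],"fingers": -0.8},
])

```text
time: 32.17
tool_pos: [582.4, 389.4, 116.4]
tool_rot: [[-0.905, 0.426, 0.008], [0.426, 0.905, 0.007], [-0.004, 0.01, -1.0]]
ft_force: [-0.2, 0.7, -1.1]
width: 27.7
finger_force: 30.0
```

```bash
python3 p.py '[[548,66,112,180],[548,66,17.5,180]]'
```

```text
now 32.17 [582.4 389.4 116.4] psi 154.8 w 27.7 F [-0.2  0.7 -1.1] ff 30.0
off [-0.35, -1.0, 0.01] dr [0.0, 0.0, -0.18] rows 2
off [-0.19, -1.0, 0.0] dr [0.0, 0.0, -0.18] rows 2
off [-0.05, -1.0, 0.01] dr [0.01, 0.01, -0.17] rows 2
off [0.01, -0.17, 0.0] dr [0.0, -0.0, -0.03] rows 1
  -> [548.3  66.3 112. ]
off [0.0, -0.0, 0.95] dr [0.0, -0.0, 0.0] rows 2
  -> [548.2  66.3  17. ]
```

Emit:
carry_out([
  {"offset": [-0.35,-1.0,-0.25],"dr": [0,0,-0.18],"fingers": -0.8},
  {"offset": [-0.35,-1.0,-0.25],"dr": [0,0,-0.18],"fingers": -0.8},
  {"offset": [-0.35,-1.0,-0.25],"dr": [0,0,-0.18],"fingers": -0.8},
])

```text
time: 32.55
tool_pos: [570.1, 275.0, 135.0]
tool_rot: [[-0.954, 0.299, 0.0], [0.299, 0.954, -0.004], [-0.001, -0.004, -1.0]]
ft_force: [-0.3, 0.3, -1.9]
width: 27.7
finger_force: 30.0
```

Emit:
carry_out([
  {"offset": [-0.19,-1.0,0],"dr": [0,0,-0.18],"fingers": -0.8},
  {"offset": [-0.19,-1.0,0],"dr": [0,0,-0.18],"fingers": -0.8},
  {"offset": [-0.19,-1.0,0],"dr": [0,0,-0.18],"fingers": -0.8},
])

```text
time: 32.92
tool_pos: [557.7, 175.7, 134.3]
tool_rot: [[-0.987, 0.16, -0.002], [0.16, 0.987, -0.003], [0.001, -0.003, -1.0]]
ft_force: [0.1, 0.8, -1.7]
width: 28.0
finger_force: 30.0
```

Emit:
carry_out([
  {"offset": [-0.05,-1.0,0.2],"dr": [0,0,-0.2],"fingers": -0.8},
  {"offset": [-0.05,-1.0,0.2],"dr": [0,0,-0.2],"fingers": -0.8},
  {"offset": [-0.05,-1.0,0.2],"dr": [0,0,-0.2],"fingers": -0.8},
  {"offset": [-0.05,-1.0,0.2],"dr": [0,0,-0.2],"fingers": -0.8},
])

```text
time: 33.42
tool_pos: [547.7, 82.6, 115.7]
tool_rot: [[-1.0, -0.002, 0.001], [-0.002, 1.0, 0.003], [-0.001, 0.003, -1.0]]
ft_force: [-0.1, 1.2, -1.1]
width: 27.9
finger_force: 30.0
```

```bash
python3 p.py '[[548,66,110,180],[548,66,18.0,180]]'
```

```text
now 33.42 [547.7  82.6 115.7] psi -179.9 w 27.9 F [-0.1  1.2 -1.1] ff 30.0
off [-0.0, -0.17, 0.06] dr [0.0, 0.0, 0.0] rows 1
  -> [547.7  65.6 109.7]
off [-0.0, 0.0, 0.92] dr [0.0, 0.0, 0.0] rows 2
  -> [547.8  65.8  17.7]
```

Emit:
carry_out([
  {"offset": [0,-0.17,0],"dr": [0,0,0],"fingers": -0.8},
  {"offset": [0,-0.17,0.3],"dr": [0,0,0],"fingers": -0.8},
  {"offset": [0,-0.17,0.7],"dr": [0,0,0],"fingers": -0.8},
  {"offset": [0,-0.17,0.9],"dr": [0,0,0],"fingers": -0.8},
  {"offset": [0,-0.17,0.98],"dr": [0,0,0],"fingers": -0.8},
  {"offset": [0,-0.17,0.98],"dr": [0,0,0],"fingers": -0.8},
])

```text
time: 34.17
tool_pos: [547.8, 63.5, 18.1]
tool_rot: [[-1.0, -0.001, 0.001], [-0.001, 1.0, 0.0], [-0.001, 0.0, -1.0]]
ft_force: [-0.4, 0.3, -1.7]
width: 27.5
finger_force: 30.0
```

Emit:
carry_out([
  {"offset": [0,0,0],"dr": [0,0,0],"fingers": 0.0},
  {"offset": [0,0,0],"dr": [0,0,0],"fingers": 0.0},
  {"offset": [0,0,-0.3],"dr": [0,0,0],"fingers": 0.0},
  {"offset": [0,0,-0.9],"dr": [0,0,0],"fingers": 0.0},
  {"offset": [0,0,-1.0],"dr": [0,0,0],"fingers": -1},
])

```text
time: 34.8
tool_pos: [549.7, 64.1, 121.3]
tool_rot: [[-1.0, -0.0, 0.007], [-0.0, 1.0, 0.002], [-0.007, 0.002, -1.0]]
ft_force: [-0.7, -0.1, -1.0]
width: 40.5
finger_force: 0.0
```

Emit:
carry_out([
  {"offset": [0,0,-1.0],"dr": [0,0,0],"fingers": -1},
  {"offset": [0,0,-1.0],"dr": [0,0,0],"fingers": -1},
  {"offset": [0,0,-1.0],"dr": [0,0,0],"fingers": -1},
])

```text
time: 35.17
tool_pos: [548.8, 63.4, 219.9]
tool_rot: [[-1.0, 0.0, 0.005], [0.0, 1.0, 0.0], [-0.005, 0.0, -1.0]]
ft_force: [-0.5, 0.4, -1.0]
width: 10.3
finger_force: 0.0
```

```bash
python3 - <<'E'
from h import *
snap('top','t5.png'); im,d,i=snap('wrist','w5.png'); w=cloud(d,i)
t,dt,it=load('top'); wt=cloud(dt,it)
m=(wt[...,2]>70)&(wt[...,2]<225)&(abs(wt[...,1]+10)<125)&(wt[...,0]>635)&(wt[...,0]<680)
p=wt[m]; print(len(p), np.polyfit(p[:,2],p[:,0],1), p[:,2].max(), p[:,0].max())
cv2.imwrite('pics/m5.png',np.vstack([cv2.resize(t[100:260,190:510],(640,320)),cv2.resize(im,(448,280))[:, :] if 0 else cv2.copyMakeBorder(cv2.resize(im,(448,280)),0,0,0,192,0)])[:,:,::-1])
E
python3 p.py '[[548,50,245,180],[712,50,245,180],[712,50,195,180]]'
```

```text
180 [1.61074250e-01 6.20462842e+02] 223.84662377844805 659.7232192771553
now 35.27 [546.8  62.2 216.7] psi 180.0 w 2.5 F [ 0.1  0.5 -0.1] ff 0.0
off [-0.01, -0.12, -0.28] dr [-0.0, -0.0, -0.0] rows 1
  -> [547.8  50.3 244.8]
off [-1.0, -0.0, -0.0] dr [-0.0, -0.0, -0.0] rows 2
off [-0.64, -0.0, -0.0] dr [-0.0, -0.0, -0.0] rows 2
  -> [711.8  50.2 244.6]
off [-0.0, -0.0, 0.5] dr [-0.0, -0.0, -0.0] rows 1
  -> [711.8  50.2 194.6]
```

View pics/m5.png

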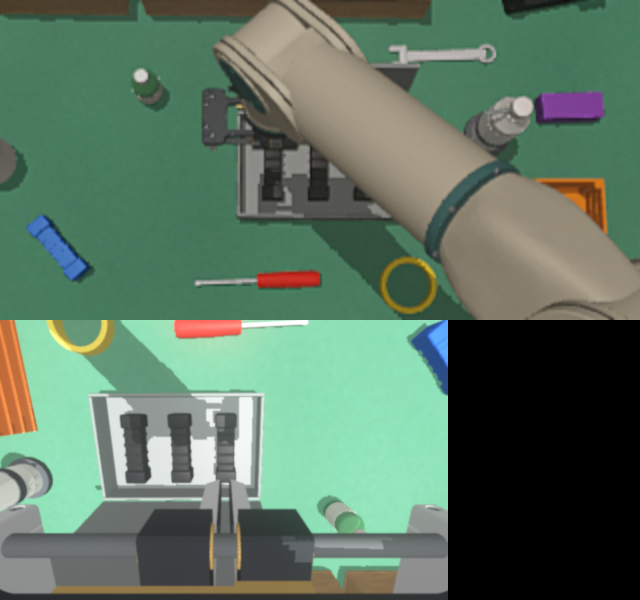

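The wrist crop shows three black grips lying flat side by side in the case at (135,448), (180,448) and (226,448). Next the closed fingers go over the lid edge and down behind it, beside the knob.

Emit:
carry_out([
  {"offset": [0,-0.1,-0.35],"dr": [0,0,0],"fingers": -1},
  {"offset": [0,-0.1,-0.35],"dr": [0,0,0],"fingers": -1},
  {"offset": [0,-0.1,-0.35],"dr": [0,0,0],"fingers": -1},
])

```text
time: 35.65
tool_pos: [546.3, 52.5, 250.8]
tool_rot: [[-1.0, -0.0, -0.003], [-0.0, 1.0, -0.001], [0.003, -0.001, -1.0]]
ft_force: [0.1, -0.6, -1.4]
width: 0.3
finger_force: 0.0
```

Emit:
carry_out([
  {"offset": [-1.0,0,0],"dr": [0,0,0],"fingers": -1},
  {"offset": [-1.0,0,0],"dr": [0,0,0],"fingers": -1},
  {"offset": [-1.0,0,0],"dr": [0,0,0],"fingers": -1},
])

```text
time: 36.02
tool_pos: [648.0, 53.1, 249.5]
tool_rot: [[-1.0, 0.001, -0.003], [0.001, 1.0, 0.001], [0.003, 0.001, -1.0]]
ft_force: [-1.5, 0.5, 0.7]
width: 0.4
finger_force: 0.0
```

Emit:
carry_out([
  {"offset": [-0.66,0,0],"dr": [0,0,0],"fingers": -1},
  {"offset": [-0.66,0,0],"dr": [0,0,0],"fingers": -1},
  {"offset": [-0.66,0,0],"dr": [0,0,0],"fingers": -1},
])

```text
time: 36.4
tool_pos: [711.9, 53.7, 251.3]
tool_rot: [[-1.0, -0.002, -0.003], [-0.002, 1.0, 0.0], [0.003, 0.0, -1.0]]
ft_force: [-0.7, 0.9, 0.2]
width: 0.7
finger_force: 0.0
```

```bash
python3 p.py '[[712,50,250,180],[712,50,190,180]]'
```

```text
now 36.4 [711.9  53.7 251.3] psi -179.9 w 0.7 F [-0.7  0.9  0.2] ff 0.0
off [-0.0, -0.04, 0.01] dr [0.0, -0.0, 0.0] rows 1
  -> [711.9  49.7 250.3]
off [-0.0, 0.0, 0.6] dr [0.0, -0.0, 0.0] rows 1
  -> [711.7  49.7 190.3]
```

Emit:
carry_out([
  {"offset": [0,0,0.3],"dr": [0,0,0],"fingers": -1},
  {"offset": [0,0,0.6],"dr": [0,0,0],"fingers": -1},
  {"offset": [0,0,0.6],"dr": [0,0,0],"fingers": -1},
])

```text
time: 36.78
tool_pos: [710.5, 52.3, 190.6]
tool_rot: [[-1.0, -0.002, -0.005], [-0.002, 1.0, -0.002], [0.005, -0.002, -1.0]]
ft_force: [0.9, -0.3, 0.3]
width: 0.6
finger_force: 0.0
```

Emit:
carry_out([
  {"offset": [0.15,0,0],"dr": [0,0,0],"fingers": -1},
  {"offset": [0.25,0,0],"dr": [0,0,0],"fingers": -1},
  {"offset": [0.35,0,0],"dr": [0,0,0],"fingers": -1},
  {"offset": [0.45,0,0],"dr": [0,0,0],"fingers": -1},
  {"offset": [0.55,0,0],"dr": [0,0,0],"fingers": -1},
  {"offset": [0.63,0,0],"dr": [0,0,0],"fingers": -1},
])

```text
time: 37.52
tool_pos: [650.3, 53.0, 193.0]
tool_rot: [[-1.0, -0.0, 0.002], [-0.0, 1.0, 0.0], [-0.002, 0.0, -1.0]]
ft_force: [1.3, 0.3, 1.1]
width: 0.6
finger_force: 1.0
```

Emit:
carry_out([
  {"offset": [0.15,0,0],"dr": [0,0,0],"fingers": -1},
  {"offset": [0.3,0,0],"dr": [0,0,0],"fingers": -1},
  {"offset": [0.43,0,0.01],"dr": [0,0,0],"fingers": -1},
  {"offset": [0.56,0,0.03],"dr": [0,0,0],"fingers": -1},
  {"offset": [0.7,0,0.09],"dr": [0,0,0],"fingers": -1},
  {"offset": [0.84,0,0.16],"dr": [0,0,0],"fingers": -1},
  {"offset": [0.96,0,0.24],"dr": [0,0,0],"fingers": -1},
])

```text
time: 38.4
tool_pos: [553.4, 52.8, 168.3]
tool_rot: [[-1.0, -0.0, -0.0], [-0.0, 1.0, -0.0], [0.0, -0.0, -1.0]]
ft_force: [1.6, -0.9, -1.5]
width: 0.5
finger_force: 0.7
```

```bash
python3 p.py '[[522,53,137,180],[500,53,98,180],[491,53,58,180]]'
python3 - <<'E'
from h import *
im,d,i=snap('side','s6.png')
E
```

```text
now 38.4 [553.4  52.8 168.3] psi -180.0 w 0.5 F [ 1.6 -0.9 -1.5] ff 0.7
off [0.31, 0.0, 0.31] dr [-0.0, -0.0, 0.0] rows 1
  -> [522.4  52.8 137.3]
off [0.22, 0.0, 0.39] dr [-0.0, -0.0, 0.0] rows 1
  -> [500.4  52.8  98.3]
off [0.09, 0.0, 0.4] dr [-0.0, -0.0, 0.0] rows 1
  -> [491.4  52.8  58.3]
```

View pics/s6.png

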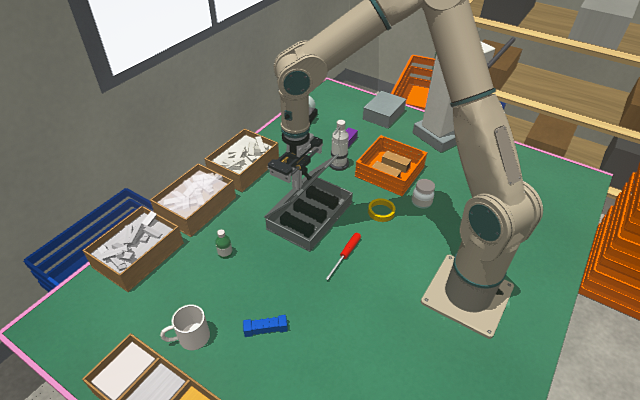

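The lid (around (310,185)) is coming over with the fingers on its outer face, and three grips sit in the case at (310,210). Continuing along the arc.

Emit:
carry_out([
  {"offset": [0.12,0,0.11],"dr": [0,0,0],"fingers": -1},
  {"offset": [0.23,0,0.22],"dr": [0,0,0],"fingers": -1},
  {"offset": [0.32,0,0.33],"dr": [0,0,0],"fingers": -1},
  {"offset": [0.39,0,0.45],"dr": [0,0,0],"fingers": -1},
  {"offset": [0.46,0,0.57],"dr": [0,0,0],"fingers": -1},
  {"offset": [0.52,0,0.7],"dr": [0,0,0],"fingers": -1},
])

```text
time: 39.2
tool_pos: [502.1, 53.0, 97.7]
tool_rot: [[-1.0, -0.0, 0.0], [-0.0, 1.0, 0.0], [-0.0, 0.0, -1.0]]
ft_force: [1.3, 0.4, 0.6]
width: 0.6
finger_force: 0.4
```

Emit:
carry_out([
  {"offset": [0.04,0,0.1],"dr": [0,0,0],"fingers": -1},
  {"offset": [0.07,0,0.2],"dr": [0,0,0],"fingers": -1},
  {"offset": [0.09,0,0.3],"dr": [0,0,0],"fingers": -1},
  {"offset": [0.09,0,0.36],"dr": [0,0,0],"fingers": -1},
])

```text
time: 39.7
tool_pos: [492.6, 52.9, 61.8]
tool_rot: [[-1.0, -0.0, -0.001], [-0.0, 1.0, -0.0], [0.001, -0.0, -1.0]]
ft_force: [-0.7, -0.2, 1.7]
width: 0.8
finger_force: 0.4
```

Emit:
carry_out([
  {"offset": [0,0,0.02],"dr": [0,0,0],"fingers": -1},
  {"offset": [0,0,0.03],"dr": [0,0,0],"fingers": -1},
  {"offset": [0,0,0.04],"dr": [0,0,0],"fingers": -1},
  {"offset": [0,0,0.05],"dr": [0,0,0],"fingers": -1},
])

```text
time: 40.2
tool_pos: [493.4, 52.9, 58.6]
tool_rot: [[-1.0, -0.0, 0.001], [-0.0, 1.0, -0.001], [-0.001, -0.001, -1.0]]
ft_force: [-5.0, -0.9, 19.5]
width: 0.4
finger_force: 9.6
```

Emit:
carry_out([
  {"offset": [0,0,0.01],"dr": [0,0,0],"fingers": -1},
  {"offset": [0,0,0.01],"dr": [0,0,0],"fingers": -1},
])

```text
time: 40.45
tool_pos: [493.4, 53.0, 58.5]
tool_rot: [[-1.0, -0.0, 0.002], [-0.0, 1.0, -0.002], [-0.002, -0.002, -1.0]]
ft_force: [-5.3, -2.4, 21.4]
width: 0.4
finger_force: 10.8
```

The lid is down on the rim: z stopped at 58.5 with the force rising. Retreating up to check.

Emit:
carry_out([
  {"offset": [0,0,-0.3],"dr": [0,0,0],"fingers": -1},
  {"offset": [0,0,-1.0],"dr": [0,0,0],"fingers": -1},
  {"offset": [0,0,-1.0],"dr": [0,0,0],"fingers": -1},
])

```text
time: 40.83
tool_pos: [495.8, 54.0, 160.1]
tool_rot: [[-1.0, 0.0, 0.007], [0.0, 1.0, 0.001], [-0.007, 0.001, -1.0]]
ft_force: [0.4, -1.1, 0.4]
width: 0.4
finger_force: 0.0
```

Emit:
carry_out([
  {"offset": [0.6,-1.0,-0.9],"dr": [0,0,0],"fingers": -1},
  {"offset": [0.6,-1.0,-0.9],"dr": [0,0,0],"fingers": -1},
  {"offset": [0.6,-1.0,-0.9],"dr": [0,0,0],"fingers": -1},
  {"offset": [0.6,-1.0,-0.9],"dr": [0,0,0],"fingers": -1},
])

```text
time: 41.32
tool_pos: [433.2, -48.7, 246.6]
tool_rot: [[-1.0, 0.003, 0.001], [0.003, 1.0, -0.001], [-0.001, -0.001, -1.0]]
ft_force: [-0.8, 1.1, 0.1]
width: 0.5
finger_force: 0.0
```

Emit:
carry_out([
  {"offset": [0.2,-1.0,0],"dr": [0,0,0],"fingers": -1},
  {"offset": [0.2,-1.0,0],"dr": [0,0,0],"fingers": -1},
  {"offset": [0.2,-1.0,0],"dr": [0,0,0],"fingers": -1},
])

```text
time: 41.7
tool_pos: [412.7, -148.9, 245.0]
tool_rot: [[-1.0, 0.004, -0.002], [0.004, 1.0, 0.001], [0.002, 0.001, -1.0]]
ft_force: [0.4, 1.2, -0.5]
width: 0.5
finger_force: 0.0
```

Emit:
carry_out([
  {"offset": [0.2,-1.0,0],"dr": [0,0,0],"fingers": -1},
  {"offset": [0.2,-1.0,0],"dr": [0,0,0],"fingers": -1},
  {"offset": [0.2,-1.0,0],"dr": [0,0,0],"fingers": -1},
  {"offset": [0.2,-1.0,0],"dr": [0,0,0],"fingers": -1},
])

```text
time: 42.2
tool_pos: [394.3, -244.9, 246.2]
tool_rot: [[-1.0, -0.003, 0.0], [-0.003, 1.0, 0.002], [-0.0, 0.002, -1.0]]
ft_force: [0.6, -0.5, 0.1]
width: 0.6
finger_force: 0.0
```

Run:
```python
from h import *
s=env.sense(); print(s['time'],s['tool_pos'])
im,d,i=snap('top','t7.png'); w=cloud(d,i)
m=(abs(w[...,0]-548)<80)&(abs(w[...,1]+9)<125)&(w[...,2]>30)&(w[...,2]<75)
p=w[m]; A=np.c_[p[:,:2]-[548,-9],np.ones(len(p))]; k=abs(p[:,2]-np.median(p[:,2]))<6
print(len(p),np.linalg.lstsq(A[k],p[k,2],rcond=None)[0])
```

```text
42.2 [ 394.26573728 -244.85758542  246.16238799]
3870 [-3.11090611e-04 -3.63673850e-04  5.75716155e+01]
```

View pics/t7.png

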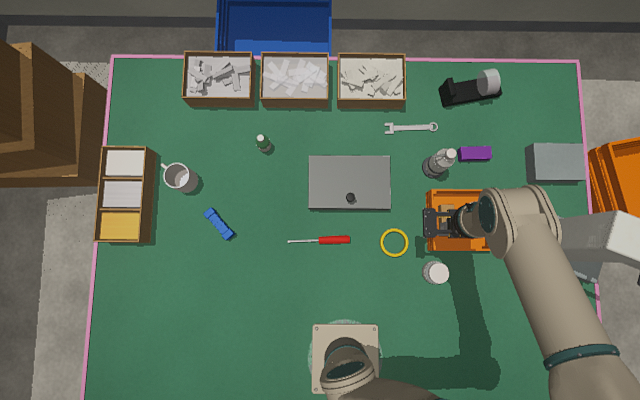

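The lid is flat at 57.6 mm with no slope (350,183), and no black grip is left on the bench, including the area the lid had hidden. The other items are where they were. Handing in.

```bash
python3 -c "
from plant import env
print(env.hand_in())"
```

```text
the job is handed in; nothing more can be done
None
```

The job is handed in with no verdict returned: both sleeves are in the crate, the case was blown out while empty, all three black grips lie flat inside, and the lid is fully shut.

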